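# Put the resin bottle away in the one empty pocket of the shuttered store

### The arm

A 6-joint arm with a two-finger parallel gripper is mounted at the origin on the work surface. World frame = base frame: x ahead of the robot, y to its left, z up, the work surface at z = 0. Lengths are in m, angles in rad, forces in N, time in s.
With the tool pointing down it reaches from about 0.425 to 0.925 m from the base axis. Payload 12.5 kg.
Tool frame: the origin (TCP) lies between the finger pads; the fingertips stand ctrl.tip_extent ahead of it and the grasp point (between the pads) lies 5 mm behind it (ctrl.tip_extent is the distance from the TCP to the fingertips, in m); z points along the fingers, y is the direction in which the jaws open and shut (so a half turn about z gives the same grasp; the last joint's range is limited). The gripper opens to 85 mm and grips with 20 to 120 N. Pads are 22 mm wide; open, the fingers measure 114 mm over their backs; the gripper's body (76 mm by 85 mm) begins 54 mm behind the grasp point. The pads swing forward as they close: fully open they stand 13 mm farther back than shut.
Start: joints at [-1.385, 0.491, 1.559, -0, 1.092, -0.106], TCP at [0.18, -0.599, 0.245] pointing down, gripper open.
Joint ranges: [-3.1, 3.1], [-0.84, 2.19], [0.05, 2.79], [-1.13, 4.28], [0.06, 2.93], [-2.69, 2.69]. Speed limits (rad/s): [2.22, 2.22, 2.79, 3.14, 3.14, 3.14].

### API

Orientations are given as a rotation vector (axis times angle).
In Python, from cell import telemetry, vision, job, models, ctrl gives the robot as it stands.
- The arm moves only by the tool step_arm, never from a script. Its argument "series" is a list of rows, each an object of numbers: "grip": the gripper's target within -1 to 1 (shut at 1, half-way at 0, fully open at -1); "dx", "dy", "dz": the shift along the tool's x, y, z in units of 40 mm (1.0 is 40 mm); "turn": the turn about the tool's z in units of 6 degrees (1.0 is 6 degrees). A call has 1 to 20 rows; each row is the pose to reach, as a shift and turn from the pose measured when the call began, along the tool's axes at that moment; what a row does not reach only later rows make up. A row lasts 1/10 s, in which the tool goes at most 50 mm and 8.59 degrees, less where a joint would pass 70% of its speed; a pose out of reach is approached as far as the arm can. A call with a gripper value outside its range is refused whole. The fingers move at their own pace and stop on an object; "force" is the grip in N (left out, the last holds). Time passes only in rows, so rows that repeat a pose let the fingers close. It gives the time, the measured TCP pose, the force and the opening at its end, in the units of the state.
- telemetry.state(): the state, without advancing time (a new reading comes with each control period).
- vision.camera(name): name is "scene" or "top" or "wrist"; returns a dict with "image" (400x640x3 uint8, blue, green, red), "depth" (400x640 float32, m along the optical axis (not along the pixel's ray), 0 where there is no reading), "vertical_fov" (degrees; the focal length in pixels is half the picture's height over the tangent of half this angle, whatever the lens; pixels are square), "cx", "cy" (the principal point, pixels), "rvec" (rotation vector, rad) and "tvec" (3), from world to camera coordinates, as OpenCV has them. Camera axes: x right, y down, z forward; pixel columns grow to the right and rows downward; lengths in m; the calibration is good to about 2 mm. A picture is of the moment at which its call begins.
- job.finish_job(): hands the job in, once; it reports no verdict.
Trained networks look in a picture, given as the dict that the camera call returned (one of the last four; its "shot" number tells which), for a name from the list of things; names that differ only in an ending like _2 or _b are one class to them, and where a whole thing is asked for, a point or a joint stands for the part that bears it (a point fixed in the world has none). Each returns a list of dicts, best first, with "conf" (0 to 1); they miss things now and then, are a little off and sometimes report something else, mostly with a low value. They report only what shows in the picture. A call takes as long as a camera call. They do not tell look-alikes from the thing itself.
- models.boxes_of(picture, name): "extent" ([centre column, centre row, width, height] in pixels, round what is visible of it).
- models.mark_of(picture, name): "xy" ([column, row] in pixels: a listed point, or the origin of a listed thing).
The state is a dict: "clock": time; "qpos": joint angles; "joint_velocities": joint speeds; "joint_efforts": joint torques, N m; "tcp_pos": TCP position; "orientation": TCP orientation; "wrist_force": force on the tool from outside, world axes, zero at the start; "moment": the same for the moment, N m; "opening": opening from 0.0 (shut) to 1.0 (fully open).
Only numpy, scipy, OpenCV 4.12 (cv2) and the standard library are available. Lean on these libraries where they do the work, as an engineer would, in place of code of your own. Each camera call takes 0.05 s, during which the arm holds its last target.

### The job

Put the amber resin bottle lying on the blue mat back into the light-proof store: feel through the spring shutters for the one empty pocket, stand the bottle up so that you can take it by its cap, and lower it upright, not letting it fall, to the bottom of that pocket, so that all the shutters close again. Leave the other things on the counter where they are.

Things in the scene. Friction and masses are not known exactly. Their poses are not given: they have to be found in the camera images.
- bottle: Flat amber resin bottle, 94 mm tall, 0.1 to 0.2 kg: a flat-sided body 56 mm wide (its x), 32 mm thick (its y), 70 mm tall (its z), paper labels on the broad sides, and on top a round white screw cap. Origin: centre of the foot (underside when standing); z runs from foot to cap. It starts lying on a broad side on the mat, its x and z level.
- bottle_cap (a point): Centre of the top of that bottle's cap. The cap is 24 mm in diameter and 24 mm high, centred on the body, and does not turn.
- mat: Thin blue bench mat, 300 x 300 mm, 3 mm thick, fixed to the counter. Origin: centre of its underside, on the counter.
- store: Light-proof bottle store: fixed white box 96 mm (x) by 254 mm (y) by 128 mm tall, origin under its centre. Four pockets in a row along y, 60 mm apart, each closed by two blue spring shutters. Three of them hold a loose standing bottle of the same kind, cap up, hidden, its cap top about 28 mm below the store's top; the fourth, any of them, is empty.
- pocket1 (a point): Centre of the mouth of pocket 1 of the store, level with the store's top (128 mm up), axes as the store's. The pocket is 76 mm long (store x), 46 mm wide (store y) and 122 mm deep, so a bottle goes in with its 56 mm width along the store's x. Pockets 1 to 4 run towards the store's +y.
- pocket2 (a point): Centre of the mouth of pocket 2 of the store, level with the store's top (128 mm up), axes as the store's. The pocket is 76 mm long (store x), 46 mm wide (store y) and 122 mm deep, so a bottle goes in with its 56 mm width along the store's x. Pockets 1 to 4 run towards the store's +y.
- pocket3 (a point): Centre of the mouth of pocket 3 of the store, level with the store's top (128 mm up), axes as the store's. The pocket is 76 mm long (store x), 46 mm wide (store y) and 122 mm deep, so a bottle goes in with its 56 mm width along the store's x. Pockets 1 to 4 run towards the store's +y.
- pocket4 (a point): Centre of the mouth of pocket 4 of the store, level with the store's top (128 mm up), axes as the store's. The pocket is 76 mm long (store x), 46 mm wide (store y) and 122 mm deep, so a bottle goes in with its 56 mm width along the store's x. Pockets 1 to 4 run towards the store's +y.
- shutter1l (a joint): Shutter leaf on the +y side of pocket 1: 0 rad shut (flush with the store's top) to 1.5 hanging down along that wall. Leaf 74 x 22 x 3 mm, hinged along the long +y wall. A weak spring (0.3 to 0.8 N at its edge) shuts it; a bottle or fingers push it down, and it closes when they leave.
- shutter1r (a joint): Shutter leaf on the -y side of pocket 1: 0 rad shut (flush with the store's top) to 1.5 hanging down along that wall. Leaf 74 x 22 x 3 mm, hinged along the long -y wall. A weak spring (0.3 to 0.8 N at its edge) shuts it; a bottle or fingers push it down, and it closes when they leave.
- shutter2l (a joint): Shutter leaf on the +y side of pocket 2: 0 rad shut (flush with the store's top) to 1.5 hanging down along that wall. Leaf 74 x 22 x 3 mm, hinged along the long +y wall. A weak spring (0.3 to 0.8 N at its edge) shuts it; a bottle or fingers push it down, and it closes when they leave.
- shutter2r (a joint): Shutter leaf on the -y side of pocket 2: 0 rad shut (flush with the store's top) to 1.5 hanging down along that wall. Leaf 74 x 22 x 3 mm, hinged along the long -y wall. A weak spring (0.3 to 0.8 N at its edge) shuts it; a bottle or fingers push it down, and it closes when they leave.
- shutter3l (a joint): Shutter leaf on the +y side of pocket 3: 0 rad shut (flush with the store's top) to 1.5 hanging down along that wall. Leaf 74 x 22 x 3 mm, hinged along the long +y wall. A weak spring (0.3 to 0.8 N at its edge) shuts it; a bottle or fingers push it down, and it closes when they leave.
- shutter3r (a joint): Shutter leaf on the -y side of pocket 3: 0 rad shut (flush with the store's top) to 1.5 hanging down along that wall. Leaf 74 x 22 x 3 mm, hinged along the long -y wall. A weak spring (0.3 to 0.8 N at its edge) shuts it; a bottle or fingers push it down, and it closes when they leave.
- shutter4l (a joint): Shutter leaf on the +y side of pocket 4: 0 rad shut (flush with the store's top) to 1.5 hanging down along that wall. Leaf 74 x 22 x 3 mm, hinged along the long +y wall. A weak spring (0.3 to 0.8 N at its edge) shuts it; a bottle or fingers push it down, and it closes when they leave.
- shutter4r (a joint): Shutter leaf on the -y side of pocket 4: 0 rad shut (flush with the store's top) to 1.5 hanging down along that wall. Leaf 74 x 22 x 3 mm, hinged along the long -y wall. A weak spring (0.3 to 0.8 N at its edge) shuts it; a bottle or fingers push it down, and it closes when they leave.
- spatula: Bystander: white plaster spatula 190 mm long, 28 mm wide, under 10 mm high, lying on the mat along its own x. Origin: underside of its middle.
- glasses: Bystander: safety glasses, 135 mm wide (x), 40 mm high, temples to -y. Origin: under the bridge.
- bowl: Bystander: green mixing bowl, 120 mm across, 70 mm high. Origin: centre of the underside.
- cast: Bystander: yellow stone cast of a dental arch, 62 x 66 x 37 mm. Origin: centre of the underside.
- jar: Bystander: white jar with a blue cap, 80 mm in diameter, 105 mm high. Origin: centre of the underside.
- cup: Bystander: pale measuring cup, 72 mm across, 85 mm high. Origin: centre of the underside.
Mind the look-alikes: they are no part of the job. Leave any purple look-alike of the bottle alone.

How it is judged:
At the end, for the whole second after the job is handed in: The bottle stands in the empty pocket of the store, its foot within 16 mm of the pocket's centre line and 5 mm of the pocket's floor, cap up and within 0.12 rad of upright, at rest; all eight shutter leaves are shut (under 0.2 rad) (((horizontal distance between bottle and pocket1 below 0.016 m and z of bottle in the frame of pocket1 below -0.117 m) or (horizontal distance between bottle and pocket2 below 0.016 m and z of bottle in the frame of pocket2 below -0.117 m) or (horizontal distance between bottle and pocket3 below 0.016 m and z of bottle in the frame of pocket3 below -0.117 m) or (horizontal distance between bottle and pocket4 below 0.016 m and z of bottle in the frame of pocket4 below -0.117 m)) and angle between bottle's own z axis and vertical below 0.12 rad and linear speed of bottle below 0.02 m/s and value of joint each of shutter1l, shutter1r, shutter2l, shutter2r, shutter3l, shutter3r, shutter4l, shutter4r below 0.2 rad); the robot touches nothing.
It fails at once if The bottle falls into a pocket (faster than 0.5 m/s with its foot below the store's top, over a pocket) ((horizontal distance between bottle and pocket1 below 0.03 m or horizontal distance between bottle and pocket2 below 0.03 m or horizontal distance between bottle and pocket3 below 0.03 m or horizontal distance between bottle and pocket4 below 0.03 m) and z of bottle in the frame of store below 0.128 m and linear speed of bottle above 0.5 m/s).
It fails at once if A bystander is moved by more than 30 mm (distance of any of spatula, glasses, bowl, cast, jar, cup from where it was at the start of the episode above 0.03 m).
It also fails if it takes over 72 s, if anything falls off the work surface, if the arm or the gripper's body presses on something with over 40 N, if the wrist force passes 120 N, or if a joint passes its speed limit or range.

## Working session

There is one attempt and no reset: what is moved stays moved. The work goes in short steps, Python scripts to look and compute and a tool call to move; the robot and the scene stay as the last step left them, time stands still between calls to the robot, and variables do not carry over. Pictures are saved under pics/ and viewed, and the job is handed in when it is done.

Besides the shell and the picture viewer there is one more tool, called after "Call:" in YAML: its name, and indented under it one key for each argument. step_arm: Moves the arm, as the interface text tells. Its arguments: {"type":"object","properties":{"series":{"type":"array"},"force":{"type":"number"}},"required":["series"]}

```bash
ls -la; mkdir -p pics
cat > h.py <<'E'
import numpy as np, cv2
from cell import telemetry, vision, job, models, ctrl
def cam(n,save=None):
    p=vision.camera(n)
    if save: cv2.imwrite('pics/'+save+'.png',p['image'])
    return p
def f(p): return 200/np.tan(np.radians(p['vertical_fov'])/2)
def RT(p): return cv2.Rodrigues(np.array(p['rvec'],float))[0],np.array(p['tvec'],float).ravel()
def back(p,u,v,z=None,d=None):
    R,t=RT(p);r=np.array([(u-p['cx'])/f(p),(v-p['cy'])/f(p),1.])
    if d is not None: return R.T@(r*d-t)
    c=-R.T@t;w=R.T@r
    return c+w*(z-c[2])/w[2]
def cloud(p):
    d=p['depth'];v,u=np.mgrid[0:400,0:640]
    R,t=RT(p)
    P=np.stack([(u-p['cx'])/f(p)*d,(v-p['cy'])/f(p)*d,d],-1)
    W=(P-t)@R
    W[d==0]=np.nan
    return W
def proj(p,X):
    R,t=RT(p);c=R@np.array(X)+t
    return f(p)*c[:2]/c[2]+[p['cx'],p['cy']]
E
python3 - <<'E'
from h import *
print(telemetry.state(), ctrl.tip_extent)
for n in ['scene','top','wrist']:
    p=cam(n,n+'0')
    print(n,p['vertical_fov'],p['cx'],p['cy'],p['rvec'],p['tvec'],p['shot'])
    if n!='wrist':
        for k in ['bottle','store','mat','spatula','glasses','bowl','cast','jar','cup']:
            print(k,models.boxes_of(p,k)[:3])
        for k in ['bottle','bottle_cap','store','pocket1','pocket2','pocket3','pocket4','mat','spatula']:
            m=models.mark_of(p,k); print(k,m[:3])
E
```

```text
total 12
drwxr-xr-x  3 agent agent 4096 Dec  7 13:33 .
drwxr-xr-x 23 root  root  4096 Dec  7 13:33 ..
drwxr-xr-x  2 agent agent 4096 Dec  7 13:33 pics
{'clock': 0.0, 'qpos': array([-1.38457490e+00,  4.91581436e-01,  1.55946850e+00,  1.00150494e-05,
        1.09168744e+00, -1.05619136e-01]), 'joint_velocities': array([-0.00091504,  0.00024687, -0.00190495,  0.00015896,  0.00102523,
        0.00186513]), 'joint_efforts': array([ 2.04000113e-03, -6.18451238e+01, -2.61592519e+01,  1.42192263e-05,
        4.00490258e-03,  1.63830822e-05]), 'tcp_pos': array([ 0.17979457, -0.59835666,  0.24470757]), 'orientation': array([-3.10707447e+00, -4.56623431e-01,  5.84812574e-05]), 'wrist_force': array([-0.67854399,  1.02858051,  0.09624149]), 'moment': array([-0.02635445, -0.00477085,  0.02850829]), 'opening': 0.9992593771488022} 0.014
scene 52.523741419784294 318.0725230309536 196.99210777242553 [ 0.90431847  2.73363316 -0.73816295] [ 0.46310092 -0.18352234  1.48802373] 1
bottle [{'extent': [271.9, 163.8, 30.7, 21.7], 'conf': 0.93}, {'extent': [342.7, 143.1, 22.0, 23.1], 'conf': 0.77}, {'extent': 
[... 2948 characters left out ...]
'conf': 0.75}]
pocket1 [{'xy': [237.0, 183.9], 'conf': 0.95}, {'xy': [270.8, 179.6], 'conf': 0.92}, {'xy': [253.7, 182.8], 'conf': 0.88}]
pocket2 [{'xy': [237.0, 183.9], 'conf': 0.95}, {'xy': [270.8, 179.6], 'conf': 0.92}, {'xy': [253.7, 182.8], 'conf': 0.88}]
pocket3 [{'xy': [237.0, 183.9], 'conf': 0.95}, {'xy': [270.8, 179.6], 'conf': 0.92}, {'xy': [253.7, 182.8], 'conf': 0.88}]
pocket4 [{'xy': [237.0, 183.9], 'conf': 0.95}, {'xy': [270.8, 179.6], 'conf': 0.92}, {'xy': [253.7, 182.8], 'conf': 0.88}]
mat []
spatula [{'xy': [373.7, 161.9], 'conf': 0.79}]
wrist 61.20113397723067 317.73896847207624 201.06723756862976 [-2.32611695  1.73014756  0.25231764] [-0.62491995 -0.03651892  0.3799695 ] 3
```

View pics/scene0.png

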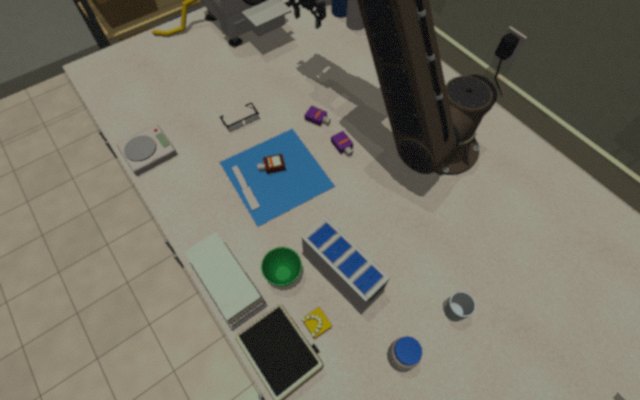

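View pics/top0.png

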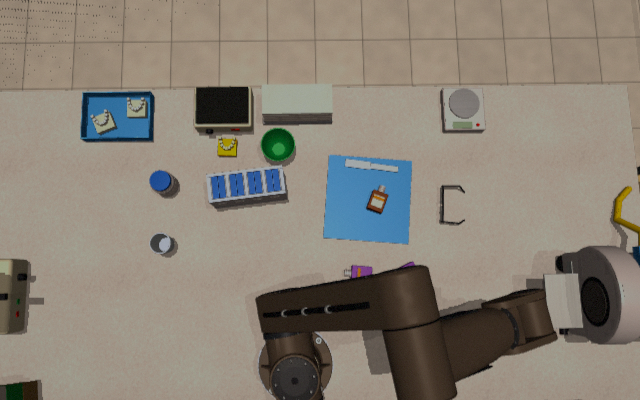

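View pics/wrist0.png

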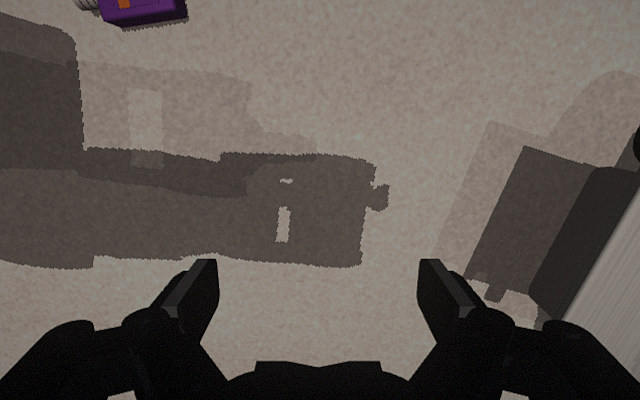

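Run:
```python
from h import *
p=cam('top'); W=cloud(p); im=p['image']
np.savez('top.npz',W=W,im=im)
hsv=cv2.cvtColor(im,cv2.COLOR_BGR2HSV)
# store top: z in 0.12..0.135
x0,x1,y0,y1=200,295,150,215
reg=np.zeros((400,640),bool);reg[y0:y1,x0:x1]=1
m=reg&(W[...,2]>0.115)&(W[...,2]<0.14)
pts=W[m]; print('store top n',m.sum(),np.median(pts,0))
r=cv2.minAreaRect(pts[:,:2].astype(np.float32)); print(r, cv2.boxPoints(r))
# bottle
reg[:]=0;reg[170:225,355:400]=1
m=reg&(W[...,2]>0.012)
pts=W[m];print('bottle n',m.sum(),np.median(pts,0),pts[:,2].max());r=cv2.minAreaRect(pts[:,:2].astype(np.float32)); print(r)
print(cv2.boxPoints(r))
big=cv2.resize(im[130:260,190:440],None,fx=3.2,fy=3.2,interpolation=cv2.INTER_CUBIC)
cv2.imwrite('pics/topz.png',big)
for n in ['bottle','bottle_cap']:
  for q in models.mark_of(p,n): print(n,q,back(p,*q['xy'],z=0.019))
for q in models.mark_of(p,'pocket1'): print(q,back(p,*q['xy'],z=0.128))
for k in ['glasses','bowl','cast','jar','cup','spatula']:
  q=models.mark_of(p,k)[:1]; print(k,q,[back(p,*a['xy'],z=0.0) for a in q])
print('mat',np.nanmedian(W[205:230,335:350,2]))
```

```text
store top n 2209 [0.59749669 0.15583818 0.12732271]
((0.5983008742332458, 0.15544010698795319), (0.09902943670749664, 0.25500592589378357), 6.421428203582764) [[0.5348368  0.27660537]
 [0.5633568  0.02319933]
 [0.6617649  0.03427485]
 [0.63324493 0.2876809 ]]
bottle n 416 [ 0.54981179 -0.29714912  0.03268062] 0.045387569330691824
((0.5710762739181519, -0.30008697509765625), (0.14042222499847412, 0.19051268696784973), 83.14430236816406)
[[ 0.46811998 -0.3584254 ]
 [ 0.6572705  -0.38116673]
 [ 0.67403257 -0.24174854]
 [ 0.48488206 -0.21900722]]
bottle {'xy': [417.2, 266.1], 'conf': 0.6} [ 0.31825845 -0.42473867  0.019     ]
bottle {'xy': [372.7, 275.7], 'conf': 0.5} [ 0.28891229 -0.26938743  0.019     ]
bottle_cap {'xy': [342.0, 272.8], 'conf': 0.7} [ 0.3011108 -0.1640573  0.019    ]
bottle_cap {'xy': [382.0, 187.3], 'conf': 0.58} [ 0.5966824  -0.31488897  0.019     ]
{'xy': [235.4, 183.8], 'conf': 0.95} [0.59829858 0.18743583 0.128     ]
{'xy': [251.5, 182.1], 'conf': 0.92} [0.60301866 0.1344572  0.128     ]
{'xy': [270.6, 178.4], 'conf': 0.88} [0.61429691 0.07138907 0.128     ]
{'xy': [216.4, 188.3], 'conf': 0.86} [0.58440491 0.2497539  0.128     ]
glasses [{'xy': [441.8, 205.3], 'conf': 0.51}] [array([ 0.5310397 , -0.52856806,  0.        ])]
bowl [{'xy': [277.4, 151.1], 'conf': 0.9}] [array([0.73907718, 0.05306078, 0.        ])]
cast [{'xy': [226.0, 149.9], 'conf': 0.88}] [array([0.74667227, 0.23711955, 0.        ])]
jar [{'xy': [167.8, 185.8], 'conf': 0.81}] [array([0.61965571, 0.44208064, 0.        ])]
cup [{'xy': [166.5, 245.4], 'conf': 0.79}] [array([0.40905914, 0.44238774, 0.        ])]
spatula [{'xy': [375.1, 165.1], 'conf': 0.91}] [array([ 0.68140875, -0.29673221,  0.        ])]
mat 0.0018603826487558592
```

View pics/topz.png

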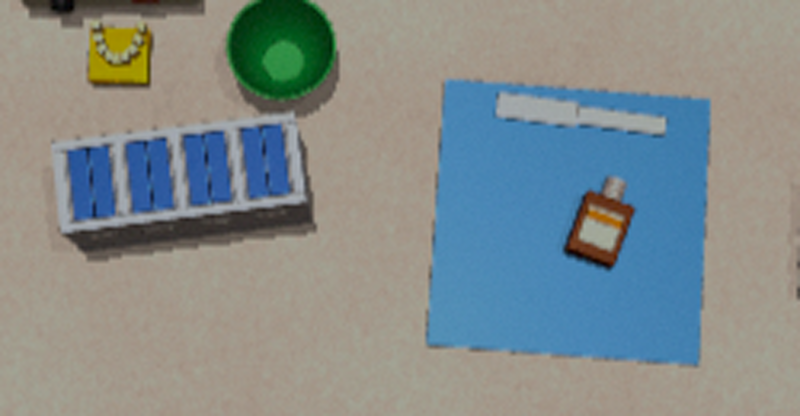

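```bash
cat >> h.py <<'E'
from scipy.spatial.transform import Rotation as Ro
def rel(target,yaw=None,s=None):
    s=s or telemetry.state()
    R=Ro.from_rotvec(s['orientation']).as_matrix()
    d=R.T@(np.array(target)-s['tcp_pos'])/0.04
    y0=np.degrees(np.arctan2(R[1,0],R[0,0]))
    t=0 if yaw is None else -(((yaw-y0)))/6
    print('yaw now',y0.round(2),'tilt z',R[:,2].round(4),'pos',s['tcp_pos'].round(4),'clk',round(s['clock'],2),'open',round(s['opening'],3),'F',s['wrist_force'].round(2))
    print('dx %.3f dy %.3f dz %.3f turn %.3f'%(*d,t), 'rows',np.linalg.norm(d)*0.04/0.05, abs(t)*6/8.59)
SC=np.array([0.5983,0.1554]);SA=np.radians(6.4)
def pk(s): return SC+s*np.array([-np.sin(SA),np.cos(SA)])
E
python3 - <<'E'
from h import *
rel([0.5,-0.25,0.245],60)
a=pk(-0.09);print(a)
rel([*a,0.17],96.4)
p=cam('wrist');R,t=RT(p);print('campos',-R.T@t, R)
E
```

```text
yaw now 16.72 tilt z [-0.e+00 -1.e-04 -1.e+00] pos [ 0.1798 -0.5986  0.2453] clk 2.45 open 1.001 F [0.56 0.56 0.07]
dx 10.173 dy -6.043 dz 0.007 turn -7.213 rows 9.4660984802583 5.038292301780237
[0.6083322  0.06596089]
yaw now 16.72 tilt z [-0.e+00 -1.e-04 -1.e+00] pos [ 0.1798 -0.5986  0.2453] clk 2.45 open 1.001 F [0.56 0.56 0.07]
dx 15.040 dy -12.829 dz 1.881 turn -13.280 rows 15.885866516586603 9.275777749975813
campos [ 0.25003678 -0.57751478  0.37442447] [[ 2.87602561e-01 -9.57749804e-01 -2.83135844e-04]
 [-9.17939977e-01 -2.75732396e-01  2.85232966e-01]
 [-2.73259886e-01 -8.17738297e-02 -9.58458176e-01]]
```

Call:
step_arm:
  series:
    - {"dx": 10.17, "dy": -6.04, "dz": -0.5, "turn": -7.2, "grip": 1}
    - {"dx": 10.17, "dy": -6.04, "dz": -0.5, "turn": -7.2, "grip": 1}
    - {"dx": 10.17, "dy": -6.04, "dz": -0.5, "turn": -7.2, "grip": 1}
    - {"dx": 10.17, "dy": -6.04, "dz": -0.5, "turn": -7.2, "grip": 1}
    - {"dx": 10.17, "dy": -6.04, "dz": -0.5, "turn": -7.2, "grip": 1}
    - {"dx": 10.17, "dy": -6.04, "dz": -0.5, "turn": -7.2, "grip": 1}
    - {"dx": 10.17, "dy": -6.04, "dz": -0.5, "turn": -7.2, "grip": 1}
    - {"dx": 10.17, "dy": -6.04, "dz": -0.5, "turn": -7.2, "grip": 1}
    - {"dx": 15.04, "dy": -12.83, "dz": 0, "turn": -13.28, "grip": 1}
    - {"dx": 15.04, "dy": -12.83, "dz": 0, "turn": -13.28, "grip": 1}
    - {"dx": 15.04, "dy": -12.83, "dz": 0, "turn": -13.28, "grip": 1}
    - {"dx": 15.04, "dy": -12.83, "dz": 0, "turn": -13.28, "grip": 1}
    - {"dx": 15.04, "dy": -12.83, "dz": 0, "turn": -13.28, "grip": 1}
    - {"dx": 15.04, "dy": -12.83, "dz": 0, "turn": -13.28, "grip": 1}
    - {"dx": 15.04, "dy": -12.83, "dz": 0, "turn": -13.28, "grip": 1}
    - {"dx": 15.04, "dy": -12.83, "dz": 0, "turn": -13.28, "grip": 1}
    - {"dx": 15.04, "dy": -12.83, "dz": 0, "turn": -13.28, "grip": 1}
    - {"dx": 15.04, "dy": -12.83, "dz": 0, "turn": -13.28, "grip": 1}

```text
clock: 4.3
tcp_pos: [0.6083, 0.0671, 0.2449]
orientation: [-2.091, -2.344, 0.001]
wrist_force: [0.4, -0.7, 0.9]
opening: -0.0
```

Run:
```python
from h import *
a=pk(-0.09)
p=cam('wrist','w1')
W=cloud(p); m=(W[...,2]>0.118)&(W[...,2]<0.135)
print(m.sum(), np.nanmedian(W[m],0))
rel([*a,0.16],96.4)
for q in models.mark_of(p,'pocket1'): print(q,back(p,*q['xy'],z=0.128))
```

```text
32995 [0.60368123 0.12822559 0.12860703]
yaw now 96.45 tilt z [-6.e-04 -3.e-04 -1.e+00] pos [0.6081 0.0659 0.245 ] clk 4.35 open 0.005 F [ 0.33 -0.21 -0.48]
dx 0.001 dy 0.007 dz 2.126 turn 0.008 rows 1.7007958377470895 0.005367282765899556
{'xy': [319.1, 202.6], 'conf': 0.79} [0.61016961 0.06565224 0.128     ]
{'xy': [317.4, 122.7], 'conf': 0.66} [0.6021636  0.12437509 0.128     ]
{'xy': [320.8, 29.0], 'conf': 0.6} [0.59755166 0.18450915 0.128     ]
```

View pics/w1.png

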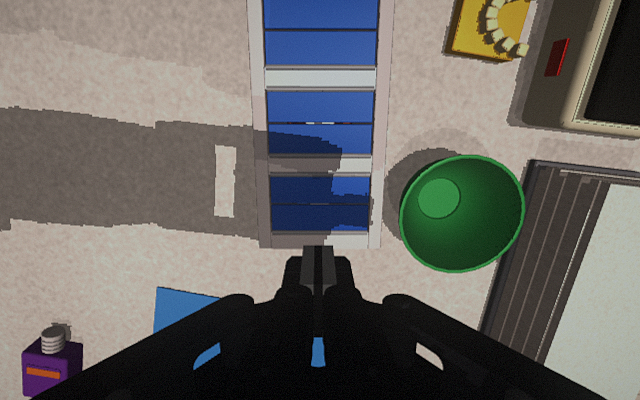

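Call:
step_arm:
  series:
    - {"dz": 1.1}
    - {"dz": 2.1}
    - {"dz": 2.4}
    - {"dz": 2.7}
    - {"dz": 2.9}
    - {"dz": 3.1}
    - {"dz": 3.1}

```text
invalid input
```

Run:
```python
from h import *
a=pk(-0.09)
rel([*a,0.12],96.4)
```

```text
yaw now 96.37 tilt z [-3.e-04 -3.e-04 -1.e+00] pos [0.608  0.0652 0.2453] clk 4.4 open 0.001 F [-0.16 -0.41  0.16]
dx 0.019 dy 0.010 dz 3.131 turn -0.004 rows 2.5050883553448493 0.002942172494985488
```

Call:
step_arm:
  series:
    - {"dx": 0, "dy": 0, "turn": 0, "grip": 1, "dz": 1.1}
    - {"dx": 0, "dy": 0, "turn": 0, "grip": 1, "dz": 2.1}
    - {"dx": 0, "dy": 0, "turn": 0, "grip": 1, "dz": 2.4}
    - {"dx": 0, "dy": 0, "turn": 0, "grip": 1, "dz": 2.7}
    - {"dx": 0, "dy": 0, "turn": 0, "grip": 1, "dz": 2.9}
    - {"dx": 0, "dy": 0, "turn": 0, "grip": 1, "dz": 3.1}
    - {"dx": 0, "dy": 0, "turn": 0, "grip": 1, "dz": 3.1}

```text
clock: 5.1
tcp_pos: [0.6081, 0.0651, 0.1212]
orientation: [2.094, 2.341, -0.0]
wrist_force: [-0.6, -0.5, -0.2]
opening: 0.001
```

Run:
```python
from h import *
a=pk(-0.09)
rel([*a,0.12],96.4)
```

```text
yaw now 96.37 tilt z [ 0.e+00 -3.e-04 -1.e+00] pos [0.6081 0.0651 0.1212] clk 5.1 open 0.001 F [-0.6  -0.5  -0.18]
dx 0.022 dy 0.007 dz 0.031 turn -0.005 rows 0.030842062655576048 0.0035290764945517814
```

Call:
step_arm:
  series:
    - {"dx": 0, "dy": 0, "turn": 0, "grip": 1, "dz": 0.1}
    - {"dx": 0, "dy": 0, "turn": 0, "grip": 1, "dz": 0.2}
    - {"dx": 0, "dy": 0, "turn": 0, "grip": 1, "dz": 0.2}

```text
clock: 5.4
tcp_pos: [0.6085, 0.0652, 0.1141]
orientation: [2.093, 2.341, 0.001]
wrist_force: [-0.5, -0.5, 9.3]
opening: -0.001
```

Call:
step_arm:
  series:
    - {"dx": 0, "dy": 0, "turn": 0, "grip": 1, "dz": 0.05}
    - {"dx": 0, "dy": 0, "turn": 0, "grip": 1, "dz": 0.05}

```text
clock: 5.6
tcp_pos: [0.6088, 0.0652, 0.1141]
orientation: [2.092, 2.34, 0.003]
wrist_force: [-6.7, -1.2, 19.5]
opening: 0.001
```

Call:
step_arm:
  series:
    - {"dx": 0, "dy": 0, "turn": 0, "grip": 1, "dz": 0.05}
    - {"dx": 0, "dy": 0, "turn": 0, "grip": 1, "dz": 0.05}

```text
clock: 5.8
tcp_pos: [0.6089, 0.0652, 0.1141]
orientation: [2.091, 2.339, 0.005]
wrist_force: [-6.4, -1.0, 20.9]
opening: -0.0
```

Call:
step_arm:
  series:
    - {"dx": 0, "dy": 0, "turn": 0, "grip": 1, "dz": 0.05}
    - {"dx": 0, "dy": 0, "turn": 0, "grip": 1, "dz": 0.05}

```text
clock: 6.0
tcp_pos: [0.6089, 0.0653, 0.1141]
orientation: [2.09, 2.339, 0.006]
wrist_force: [-7.5, -1.2, 19.6]
opening: 0.002
```

Call:
step_arm:
  series:
    - {"dx": 0, "dy": 0, "turn": 0, "grip": 1, "dz": -0.6}
    - {"dx": 0, "dy": 0, "turn": 0, "grip": 1, "dz": -1.2}
    - {"dx": 0.8, "dy": 0, "turn": 0, "grip": 1, "dz": -1.2}
    - {"dx": 1.52, "dy": -0.01, "turn": 0, "grip": 1, "dz": -1.2}
    - {"dx": 1.52, "dy": -0.01, "turn": 0, "grip": 1, "dz": -1.0}
    - {"dx": 1.52, "dy": -0.01, "turn": 0, "grip": 1, "dz": -0.7}
    - {"dx": 1.52, "dy": -0.01, "turn": 0, "grip": 1, "dz": -0.45}
    - {"dx": 1.52, "dy": -0.01, "turn": 0, "grip": 1, "dz": -0.25}
    - {"dx": 1.52, "dy": -0.01, "turn": 0, "grip": 1, "dz": -0.1}
    - {"dx": 1.52, "dy": -0.01, "turn": 0, "grip": 1, "dz": -0.05}
    - {"dx": 1.52, "dy": -0.01, "turn": 0, "grip": 1, "dz": 0.0}
    - {"dx": 1.52, "dy": -0.01, "turn": 0, "grip": 1, "dz": 0.02}
    - {"dx": 1.52, "dy": -0.01, "turn": 0, "grip": 1, "dz": 0.05}

```text
clock: 7.3
tcp_pos: [0.602, 0.1254, 0.114]
orientation: [2.089, 2.338, 0.007]
wrist_force: [-8.9, -2.1, 29.5]
opening: -0.001
```

Call:
step_arm:
  series:
    - {"dx": 0, "dy": 0, "turn": 0, "grip": 1, "dz": 0.05}
    - {"dx": 0, "dy": 0, "turn": 0, "grip": 1, "dz": 0.1}

```text
clock: 7.5
tcp_pos: [0.6027, 0.1254, 0.1139]
orientation: [2.087, 2.336, 0.011]
wrist_force: [-16.0, -1.9, 55.9]
opening: -0.001
```

Run:
```python
from h import *
a=pk(-0.03)
rel([*a,0.12],96.4)
```

```text
yaw now 96.43 tilt z [ 1.130e-02 -6.000e-04 -9.999e-01] pos [0.6027 0.1254 0.1139] clk 7.5 open -0.001 F [-15.95  -1.88  55.91]
dx 0.007 dy -0.023 dz -0.152 turn 0.005 rows 0.1229943157842229 0.0034902419081859204
```

Call:
step_arm:
  series:
    - {"dx": 0, "dy": 0, "turn": 0, "grip": 1, "dz": -0.6}
    - {"dx": 0, "dy": 0, "turn": 0, "grip": 1, "dz": -1.2}
    - {"dx": 0.8, "dy": 0, "turn": 0, "grip": 1, "dz": -1.2}
    - {"dx": 1.5, "dy": -0.02, "turn": 0, "grip": 1, "dz": -1.2}
    - {"dx": 1.5, "dy": -0.02, "turn": 0, "grip": 1, "dz": -1.0}
    - {"dx": 1.5, "dy": -0.02, "turn": 0, "grip": 1, "dz": -0.7}
    - {"dx": 1.5, "dy": -0.02, "turn": 0, "grip": 1, "dz": -0.45}
    - {"dx": 1.5, "dy": -0.02, "turn": 0, "grip": 1, "dz": -0.25}
    - {"dx": 1.5, "dy": -0.02, "turn": 0, "grip": 1, "dz": -0.1}
    - {"dx": 1.5, "dy": -0.02, "turn": 0, "grip": 1, "dz": -0.05}
    - {"dx": 1.5, "dy": -0.02, "turn": 0, "grip": 1, "dz": 0.0}
    - {"dx": 1.5, "dy": -0.02, "turn": 0, "grip": 1, "dz": 0.03}

```text
clock: 8.7
tcp_pos: [0.5953, 0.1848, 0.1126]
orientation: [2.087, 2.336, 0.011]
wrist_force: [0.7, 1.2, 1.4]
opening: 0.004
```

Run:
```python
from h import *
a=pk(0.03)
rel([*a,0.11],96.4)
```

```text
yaw now 96.42 tilt z [ 1.150e-02 -6.000e-04 -9.999e-01] pos [0.5953 0.1848 0.1126] clk 8.7 open 0.004 F [0.68 1.19 1.41]
dx 0.011 dy -0.007 dz 0.065 turn 0.004 rows 0.053331148532091546 0.002803083533810046
```

Call:
step_arm:
  series:
    - {"dx": 0, "dy": 0, "turn": 0, "grip": 1, "dz": 0.05}
    - {"dx": 0, "dy": 0, "turn": 0, "grip": 1, "dz": 0.1}
    - {"dx": 0, "dy": 0, "turn": 0, "grip": 1, "dz": 0.15}
    - {"dx": 0, "dy": 0, "turn": 0, "grip": 1, "dz": 0.2}
    - {"dx": 0, "dy": 0, "turn": 0, "grip": 1, "dz": 0.3}
    - {"dx": 0, "dy": 0, "turn": 0, "grip": 1, "dz": 0.4}
    - {"dx": 0, "dy": 0, "turn": 0, "grip": 1, "dz": 0.4}

```text
clock: 9.4
tcp_pos: [0.5953, 0.1848, 0.0959]
orientation: [2.088, 2.336, 0.01]
wrist_force: [0.5, 0.4, -1.9]
opening: -0.002
```

Run:
```python
from h import *
a=pk(0.03)
print(telemetry.state()['qpos'])
rel([a[0],a[1],0.25],96.4)
rel([0.555,-0.2978,0.25],-19+180)
```

```text
[ 0.19617727  0.66005961  1.70413946 -0.00408886  0.76701506  0.08701585]
yaw now 96.42 tilt z [ 1.070e-02 -8.000e-04 -9.999e-01] pos [0.5953 0.1848 0.0959] clk 9.4 open -0.002 F [ 0.45  0.4  -1.87]
dx 0.004 dy 0.034 dz -3.853 turn 0.004 rows 3.0822032562809767 0.0025292283496874796
yaw now 96.42 tilt z [ 1.070e-02 -8.000e-04 -9.999e-01] pos [0.5953 0.1848 0.0959] clk 9.4 open -0.002 F [ 0.45  0.4  -1.87]
dx -11.884 dy -2.309 dz -3.854 turn -10.763 rows 10.163978593764114 7.51784329784356
```

Call:
step_arm:
  series:
    - {"dx": 0, "dy": 0, "turn": 0, "grip": 1, "dz": -1.2}
    - {"dx": 0, "dy": 0, "turn": 0, "grip": 1, "dz": -2.4}
    - {"dx": 0, "dy": 0, "turn": 0, "grip": 1, "dz": -3.85}
    - {"dx": -11.88, "dy": -2.3, "turn": -10.76, "grip": 0, "dz": -3.85}
    - {"dx": -11.88, "dy": -2.3, "turn": -10.76, "grip": 0, "dz": -3.85}
    - {"dx": -11.88, "dy": -2.3, "turn": -10.76, "grip": 0, "dz": -3.85}
    - {"dx": -11.88, "dy": -2.3, "turn": -10.76, "grip": 0, "dz": -3.85}
    - {"dx": -11.88, "dy": -2.3, "turn": -10.76, "grip": 0, "dz": -3.85}
    - {"dx": -11.88, "dy": -2.3, "turn": -10.76, "grip": 0, "dz": -3.85}
    - {"dx": -11.88, "dy": -2.3, "turn": -10.76, "grip": 0, "dz": -3.85}
    - {"dx": -11.88, "dy": -2.3, "turn": -10.76, "grip": 0, "dz": -3.85}
    - {"dx": -11.88, "dy": -2.3, "turn": -10.76, "grip": 0, "dz": -3.85}
    - {"dx": -11.88, "dy": -2.3, "turn": -10.76, "grip": 0, "dz": -3.85}
    - {"dx": -11.88, "dy": -2.3, "turn": -10.76, "grip": 0, "dz": -3.85}
    - {"dx": -11.88, "dy": -2.3, "turn": -10.76, "grip": 0, "dz": -3.85}
    - {"dx": -11.88, "dy": -2.3, "turn": -10.76, "grip": 0, "dz": -3.85}
    - {"dx": -11.88, "dy": -2.3, "turn": -10.76, "grip": 0, "dz": -3.85}

```text
clock: 11.1
tcp_pos: [0.5556, -0.2961, 0.2499]
orientation: [0.515, 3.089, 0.002]
wrist_force: [-0.3, 0.0, 0.1]
opening: 0.503
```

Run:
```python
from h import *
p=cam('wrist','w2'); W=cloud(p)
s=telemetry.state(); print(s['tcp_pos'],s['opening'])
np.savez('w2.npz',W=W,im=p['image'])
for n in ['bottle','bottle_cap']:
  for q in models.mark_of(p,n): print(n,q,back(p,*q['xy'],z=0.019))
```

```text
[ 0.5556646  -0.29609838  0.25000218] 0.4990063104526939
bottle {'xy': [318.0, 127.8], 'conf': 0.68} [ 0.51607555 -0.28095317  0.019     ]
bottle_cap {'xy': [312.4, 211.7], 'conf': 0.89} [ 0.60145615 -0.31685925  0.019     ]
```

View pics/w2.png

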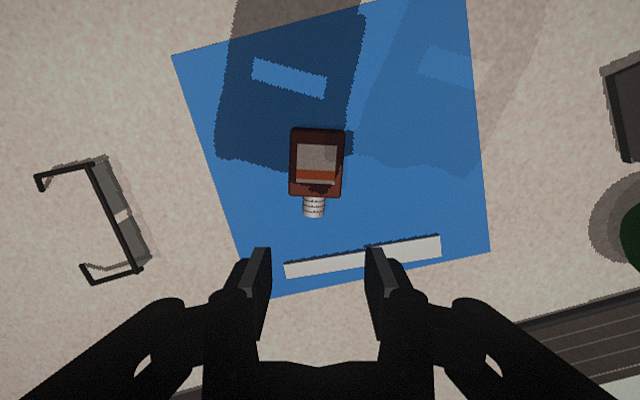

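Run:
```python
from h import *
d=np.load('w2.npz');W=d['W'];im=d['im']
m=np.zeros((400,640),bool);m[115:228,275:360]=1
m&=W[...,2]>0.010
n,l,st,c=cv2.connectedComponentsWithStats(m.astype(np.uint8)); print(st)
k=1+np.argmax(st[1:,4]); P=W[l==k]
top=P[P[:,2]>0.030]; print('top',len(top),np.median(top[:,2]))
r=cv2.minAreaRect(top[:,:2].astype(np.float32)); b=cv2.boxPoints(r); print(r); print(b)
r2=cv2.minAreaRect(P[:,:2].astype(np.float32)); print(r2); print(cv2.boxPoints(r2))
cap=W[200:216,306:320].reshape(-1,3); print(np.nanmedian(cap,0), np.nanmax(cap[:,2]))
sp=(W[...,2]>0.005)&(W[...,2]<.015);
```

```text
[[     0      0    640    400 251883]
 [   288    127     57     91   4117]]
top 3808 0.03571024795258894
((0.5602908134460449, -0.2996307611465454), (0.05595923960208893, 0.09338003396987915), 67.83274841308594)
[[ 0.50649476 -0.3079256 ]
 [ 0.59297276 -0.343159  ]
 [ 0.61408687 -0.2913359 ]
 [ 0.5276089  -0.25610253]]
((0.5606129169464111, -0.29976198077201843), (0.05595923960208893, 0.0941847413778305), 67.83274841308594)
[[ 0.5064443  -0.30790502]
 [ 0.59366745 -0.34344202]
 [ 0.61478156 -0.29161894]
 [ 0.5275584  -0.25608194]]
[ 0.59314343 -0.31370489  0.03064519] 0.03401293130630075
```

Run:
```python
from h import *
F=np.array([0.5170,-0.2820]);u=np.array([0.926,-0.3773])
rel([*(F+0.0995*u),0.08],157.8)
rel([*(F+0.0995*u),0.020],157.8)
```

```text
yaw now 161.07 tilt z [ 1.080e-02 -8.000e-04 -9.999e-01] pos [ 0.5557 -0.2964  0.25  ] clk 11.25 open 0.497 F [ 0.13 -0.88  0.23]
dx -1.407 dy -0.125 dz 4.266 turn 0.545 rows 3.594805882226333 0.3809768242064237
yaw now 161.07 tilt z [ 1.080e-02 -8.000e-04 -9.999e-01] pos [ 0.5557 -0.2964  0.25  ] clk 11.25 open 0.497 F [ 0.13 -0.88  0.23]
dx -1.391 dy -0.129 dz 5.766 turn 0.545 rows 4.746029317640736 0.3809768242064237
```

Call:
step_arm:
  series:
    - {"dx": -1.4, "dy": -0.13, "turn": 0.545, "grip": 0, "dz": 2.0}
    - {"dx": -1.4, "dy": -0.13, "turn": 0.545, "grip": 0, "dz": 3.2}
    - {"dx": -1.4, "dy": -0.13, "turn": 0.545, "grip": 0, "dz": 4.27}
    - {"dx": -1.4, "dy": -0.13, "turn": 0.545, "grip": 0, "dz": 4.9}
    - {"dx": -1.4, "dy": -0.13, "turn": 0.545, "grip": 0, "dz": 5.4}
    - {"dx": -1.4, "dy": -0.13, "turn": 0.545, "grip": 0, "dz": 5.75}
    - {"dx": -1.4, "dy": -0.13, "turn": 0.545, "grip": 0, "dz": 5.75}
    - {"dx": -1.4, "dy": -0.13, "turn": 0.545, "grip": 0, "dz": 5.75}

```text
clock: 12.05
tcp_pos: [0.6102, -0.3198, 0.0222]
orientation: [0.602, 3.071, 0.001]
wrist_force: [-0.1, -0.7, 0.5]
opening: 0.496
```

Run:
```python
from h import *
F=np.array([0.5170,-0.2820]);u=np.array([0.926,-0.3773])
rel([*(F+0.0995*u),0.020],157.8)
cam('wrist','w3')
```

```text
yaw now 157.82 tilt z [ 0.0124 -0.0019 -0.9999] pos [ 0.6102 -0.3198  0.0222] clk 12.05 open 0.496 F [-0.13 -0.71  0.49]
dx 0.027 dy -0.003 dz 0.054 turn 0.004 rows 0.04883986528992617 0.0027552532303251036
```

View pics/w3.png

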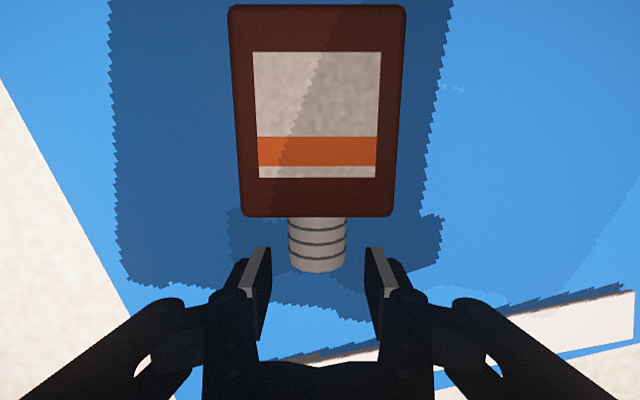

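Call:
step_arm:
  force: 20
  series:
    - {"dx": 0, "dy": 0, "turn": 0, "grip": 1, "dz": 0.03}
    - {"dx": 0, "dy": 0, "turn": 0, "grip": 1, "dz": 0.03}
    - {"dx": 0, "dy": 0, "turn": 0, "grip": 1, "dz": 0.03}
    - {"dx": 0, "dy": 0, "turn": 0, "grip": 1, "dz": 0.03}
    - {"dx": 0, "dy": 0, "turn": 0, "grip": 1, "dz": 0.03}
    - {"dx": 0, "dy": 0, "turn": 0, "grip": 1, "dz": 0.03}
    - {"dx": 0, "dy": 0, "turn": 0, "grip": 1, "dz": 0.03}

```text
clock: 12.8
tcp_pos: [0.6105, -0.3202, 0.0217]
orientation: [0.602, 3.069, -0.0]
wrist_force: [3.7, -0.9, 5.1]
opening: 0.253
```

Run:
```python
from h import *
s=telemetry.state();print(s['opening'],s['wrist_force'])
cam('wrist','w4')
```

```text
0.2528634159088337 [ 3.72014793 -0.93900617  5.09272679]
```

View pics/w4.png

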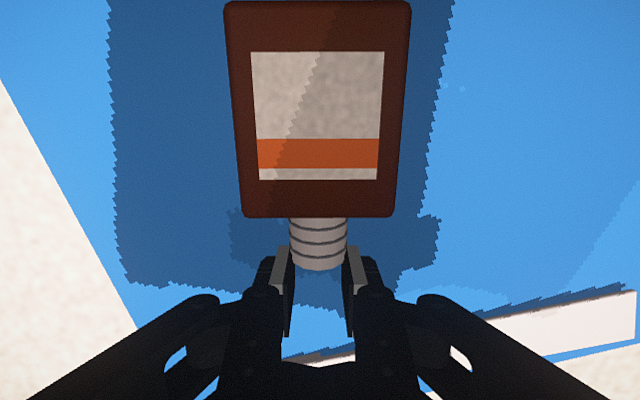

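Call:
step_arm:
  series:
    - {"dx": 0.05, "dy": 0, "turn": 0, "grip": 1, "dz": -0.3}
    - {"dx": 0.25, "dy": 0, "turn": 0, "grip": 1, "dz": -0.75}
    - {"dx": 0.5, "dy": 0, "turn": 0, "grip": 1, "dz": -1.08}
    - {"dx": 0.5, "dy": 0, "turn": 0, "grip": 1, "dz": -1.08}

```text
clock: 13.25
tcp_pos: [0.5904, -0.3121, 0.0662]
orientation: [0.602, 3.069, -0.0]
wrist_force: [-0.2, -0.9, -1.6]
opening: 0.257
```

Run:
```python
from h import *
s=telemetry.state();print(s['opening'],s['wrist_force'])
p=cam('wrist','w5')
p=cam('scene'); cv2.imwrite('pics/s5.png',cv2.resize(p['image'][100:240,200:400],None,fx=4,fy=4))
```

```text
0.2572586946901707 [-0.158172   -0.90284985 -1.64090048]
```

View pics/w5.png

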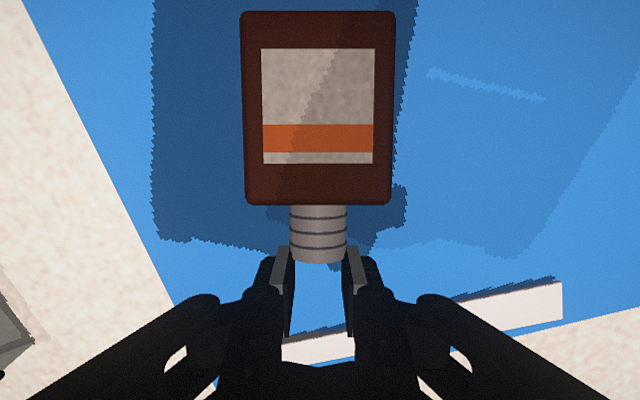

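View pics/s5.png

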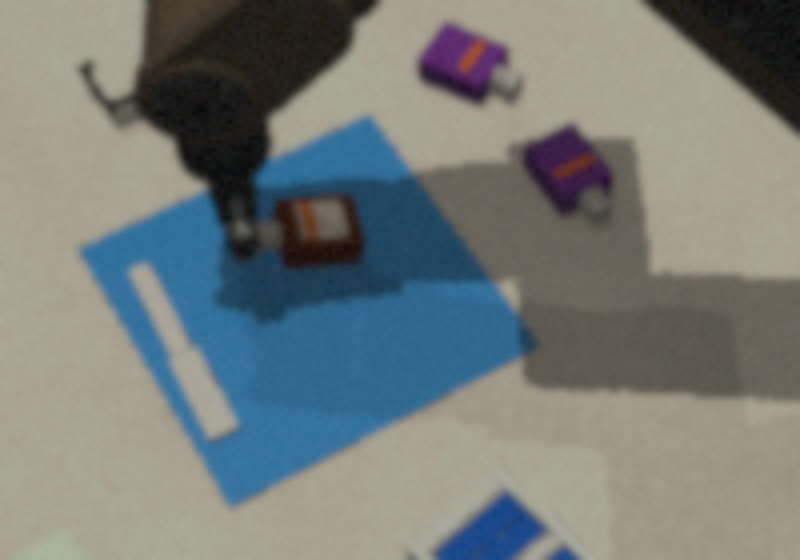

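```bash
cat >> h.py <<'E'
def bot(p,yaw):
    """tilt of label face along tool x, from wrist cloud: brown/label pixels"""
    W=cloud(p);im=p['image'];hsv=cv2.cvtColor(im,cv2.COLOR_BGR2HSV)
    m=((hsv[...,0]<14)|(hsv[...,0]>174))&(hsv[...,1]>120)&np.isfinite(W[...,2])
    m=cv2.morphologyEx(m.astype(np.uint8),cv2.MORPH_OPEN,np.ones((3,3)))
    n,l,st,c=cv2.connectedComponentsWithStats(m)
    k=1+np.argmax(st[1:,4]);P=W[l==k];P=P[np.isfinite(P).all(1)]
    a=np.radians(yaw);e=np.array([np.cos(a),np.sin(a)])
    c0=np.median(P,0);U,S,V=np.linalg.svd(P-P.mean(0),full_matrices=False)
    print('box',st[k],'centroid',P.mean(0).round(4),'normal',V[2].round(3),'sv',(S/np.sqrt(len(P))).round(4),'zrange',P[:,2].min().round(4),P[:,2].max().round(4))
    t=(P[:,:2])@e
    print('along x range',t.min(),t.max(), 'slope',np.degrees(np.arctan(np.polyfit(t,P[:,2],1)[0])))
    return P
E
python3 - <<'E'
from h import *
p=cam('wrist');bot(p,157.8)
E
```

```text
box [  243    14   141   189 15080] centroid [ 0.5277 -0.2913  0.0645] normal [-0.196  0.073  0.978] sv [0.0229 0.0148 0.0007] zrange 0.0537 0.0724
along x range -0.6307482786625309 -0.5629189310621289 slope -12.06639213445487
```

Call:
step_arm:
  series:
    - {"dx": 0, "dy": 0, "turn": 0, "grip": 1, "dz": -1.2}
    - {"dx": 0, "dy": 0, "turn": 0, "grip": 1, "dz": -1.9}
    - {"dx": 0, "dy": 0, "turn": 0, "grip": 1, "dz": -2.3}
    - {"dx": 0, "dy": 0, "turn": 0, "grip": 1, "dz": -2.5}
    - {"dx": 0, "dy": 0, "turn": 0, "grip": 1, "dz": -2.5}

```text
clock: 13.9
tcp_pos: [0.59, -0.3123, 0.1643]
orientation: [0.602, 3.07, 0.0]
wrist_force: [-0.2, 0.5, -2.2]
opening: 0.244
```

Run:
```python
from h import *
p=cam('wrist');bot(p,157.8);s=telemetry.state();print(s['clock'],s['tcp_pos'])
```

```text
box [ 255   78  110  115 5327] centroid [ 0.5393 -0.2981  0.146 ] normal [-0.578  0.211  0.788] sv [0.0141 0.0107 0.0007] zrange 0.121 0.1581
along x range -0.6298490025150377 -0.5825257128658878 slope -38.144927249194986
13.95 [ 0.58972194 -0.31203612  0.16332584]
```

Call:
step_arm:
  series:
    - {"dx": 0, "dy": 0, "turn": 0, "grip": 1, "dz": -1.2}
    - {"dx": 0, "dy": 0, "turn": 0, "grip": 1, "dz": -1.9}
    - {"dx": 0, "dy": 0, "turn": 0, "grip": 1, "dz": -2.3}
    - {"dx": 0, "dy": 0, "turn": 0, "grip": 1, "dz": -2.5}
    - {"dx": 0, "dy": 0, "turn": 0, "grip": 1, "dz": -2.5}

```text
clock: 14.45
tcp_pos: [0.5885, -0.3119, 0.2629]
orientation: [0.602, 3.071, 0.001]
wrist_force: [0.6, 0.7, -0.4]
opening: -0.003
```

Run:
```python
from h import *
p=cam('wrist','w6');bot(p,157.8);s=telemetry.state();print(s['clock'],s['tcp_pos'])
```

```text
box [303 139  39  11 361] centroid [ 0.567  -0.2971  0.0364] normal [-0.017  0.003 -1.   ] sv [0.0117 0.0028 0.0008] zrange 0.0338 0.0388
along x range -0.6425748800158243 -0.6316741792321473 slope 1.0837426953027895
14.5 [ 0.58832924 -0.31176823  0.26201056]
```

View pics/w6.png

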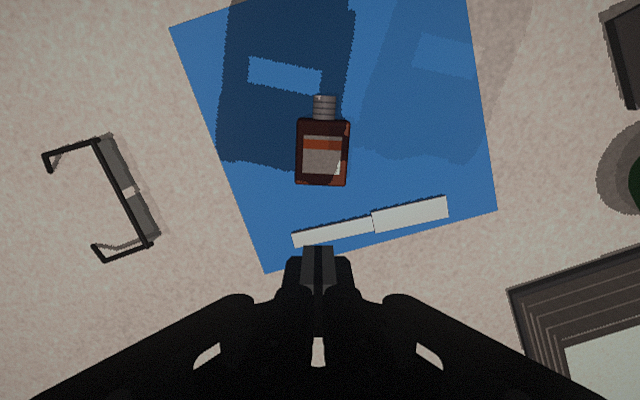

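```bash
cat >> h.py <<'E'
def lying(p,z0=0.010):
    W=cloud(p);im=p['image']
    b=models.boxes_of(p,'bottle');c=models.mark_of(p,'bottle_cap');ft=models.mark_of(p,'bottle')
    print(b[:2],c[:2],ft[:2])
    x,y,w,h=b[0]['extent']
    m=np.zeros((400,640),bool);m[int(y-h/2-5):int(y+h/2+6),int(x-w/2-5):int(x+w/2+6)]=1
    m&=W[...,2]>z0
    n,l,st,cc=cv2.connectedComponentsWithStats(m.astype(np.uint8)); print(st[1:])
    k=1+np.argmax(st[1:,4]); P=W[l==k]
    r=cv2.minAreaRect(P[:,:2].astype(np.float32)); print(r);print(cv2.boxPoints(r))
    top=P[P[:,2]>0.030];print('ztop',np.median(P[:,2]),P[:,2].max())
    return P,r
E
python3 - <<'E'
from h import *
p=cam('wrist');P,r=lying(p)
p=cam('scene'); cv2.imwrite('pics/s7.png',cv2.resize(p['image'][100:240,200:400],None,fx=4,fy=4))
E
```

```text
[{'extent': [621.5, 58.0, 36.9, 105.8], 'conf': 0.75}, {'extent': [322.6, 138.2, 56.2, 94.3], 'conf': 0.61}] [{'xy': [324.4, 94.5], 'conf': 0.72}] [{'xy': [318.3, 183.9], 'conf': 0.68}]
[[ 611    7   29  104 1719]]
((0.613940417766571, 0.03739864006638527), (0.10116097331047058, 0.028266485780477524), 4.849574089050293)
[[0.56234616 0.04720521]
 [0.56473583 0.01903992]
 [0.6655347  0.02759207]
 [0.663145   0.05575736]]
ztop 0.01768764383126087 0.03852230427612092
```

View pics/s7.png

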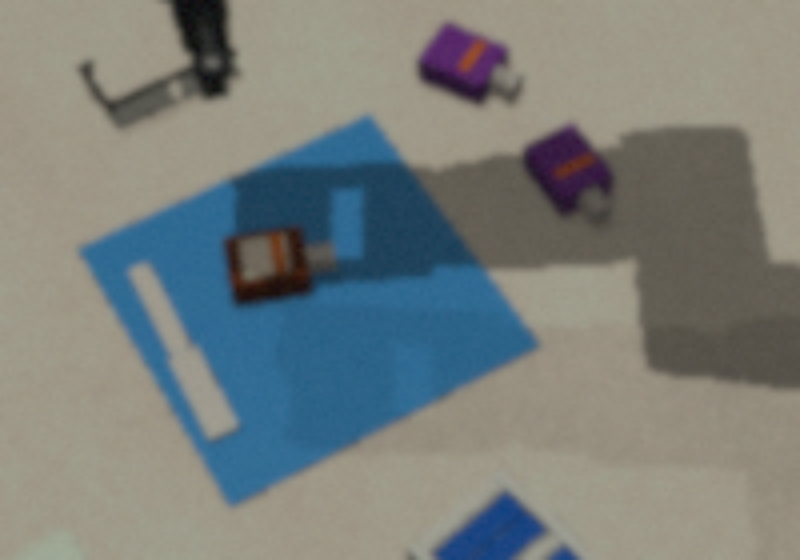

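```bash
sed -i "s/x,y,w,h=b\[0\]\['extent'\]/x,y,w,h=min((q['extent'] for q in b),key=lambda e:abs(e[0]-318))/" h.py
python3 - <<'E'
from h import *
p=cam('wrist');P,r=lying(p)
rel([0.58,-0.29,0.22],-25)
E
```

```text
[{'extent': [323.1, 139.7, 55.5, 90.8], 'conf': 0.6}, {'extent': [332.1, 136.3, 326.7, 272.6], 'conf': 0.55}] [{'xy': [323.4, 96.1], 'conf': 0.7}] []
[[ 294   96   56   92 4035]]
((0.5657176375389099, -0.2965790927410126), (0.05597371980547905, 0.09428410232067108), 64.7269058227539)
[[ 0.51113933 -0.3017606 ]
 [ 0.5963989  -0.34201366]
 [ 0.62029594 -0.29139757]
 [ 0.5350364  -0.25114453]]
ztop 0.03561640663112855 0.038703466314557705
yaw now 157.81 tilt z [ 0.012  -0.0016 -0.9999] pos [ 0.5885 -0.3119  0.263 ] clk 14.95 open 0.0 F [1.29 0.54 0.49]
dx 0.415 dy 0.423 dz 1.073 turn 30.469 rows 0.9804100522224347 21.282279496265488
```

Run:
```python
from h import *
rel([0.5215,-0.2757,0.10],-25.3)
```

```text
yaw now 157.81 tilt z [ 0.012  -0.0016 -0.9999] pos [ 0.5885 -0.3119  0.263 ] clk 14.95 open 0.0 F [1.29 0.54 0.49]
dx 1.939 dy 0.193 dz 4.054 turn 30.519 rows 3.5987284110757467 21.317203826882487
```

Call:
step_arm:
  series:
    - {"dx": 1.94, "dy": 0.19, "dz": 1, "turn": 12, "grip": 0}
    - {"dx": 1.94, "dy": 0.19, "dz": 1, "turn": 12, "grip": 0}
    - {"dx": 1.94, "dy": 0.19, "dz": 1, "turn": 12, "grip": 0}
    - {"dx": 1.94, "dy": 0.19, "dz": 1, "turn": 12, "grip": 0}
    - {"dx": 1.94, "dy": 0.19, "dz": 1, "turn": 12, "grip": 0}
    - {"dx": 1.94, "dy": 0.19, "dz": 1, "turn": 12, "grip": 0}
    - {"dx": 1.94, "dy": 0.19, "dz": 1, "turn": 12, "grip": 0}
    - {"dx": 1.94, "dy": 0.19, "dz": 1, "turn": 24, "grip": 0}
    - {"dx": 1.94, "dy": 0.19, "dz": 1, "turn": 24, "grip": 0}
    - {"dx": 1.94, "dy": 0.19, "dz": 1, "turn": 24, "grip": 0}
    - {"dx": 1.94, "dy": 0.19, "dz": 1, "turn": 24, "grip": 0}
    - {"dx": 1.94, "dy": 0.19, "dz": 1, "turn": 24, "grip": 0}
    - {"dx": 1.94, "dy": 0.19, "dz": 1, "turn": 24, "grip": 0}
    - {"dx": 1.94, "dy": 0.19, "dz": 1, "turn": 24, "grip": 0}
    - {"dx": 1.94, "dy": 0.19, "dz": 1, "turn": 30.5, "grip": 0}
    - {"dx": 1.94, "dy": 0.19, "dz": 2, "turn": 30.5, "grip": 0}
    - {"dx": 1.94, "dy": 0.19, "dz": 3, "turn": 30.5, "grip": 0}
    - {"dx": 1.94, "dy": 0.19, "dz": 4, "turn": 30.5, "grip": 0}
    - {"dx": 1.94, "dy": 0.19, "dz": 4, "turn": 30.5, "grip": 0}
    - {"dx": 1.94, "dy": 0.19, "dz": 4, "turn": 30.5, "grip": 0}

```text
clock: 16.95
tcp_pos: [0.521, -0.2755, 0.1007]
orientation: [-3.116, 0.394, -0.015]
wrist_force: [-0.5, -0.5, 1.1]
opening: 0.503
```

Run:
```python
from h import *
p=cam('wrist','w8');P,r=lying(p)
rel([0.5215,-0.2757,0.022],-25.3)
```

```text
[{'extent': [342.1, 137.3, 120.1, 171.3], 'conf': 0.64}] [{'xy': [319.9, 215.0], 'conf': 0.64}] [{'xy': [350.2, 60.7], 'conf': 0.78}]
[[  282    53   118   169 13516]]
((0.5650132298469543, -0.2960636615753174), (0.05619446188211441, 0.09411993622779846), 64.89035034179688)
[[ 0.5104774  -0.30153564]
 [ 0.59570277 -0.34147564]
 [ 0.61954904 -0.2905917 ]
 [ 0.5343237  -0.2506517 ]]
ztop 0.035621105760187975 0.03830293801663532
yaw now -13.81 tilt z [ 0.0123 -0.0018 -0.9999] pos [ 0.5215 -0.2758  0.1023] clk 17.15 open 0.501 F [ 0.61 -0.45 -0.38]
dx -0.026 dy -0.001 dz 2.008 turn 1.915 rows 1.6064293404541687 1.3372914550300414
```

View pics/w8.png

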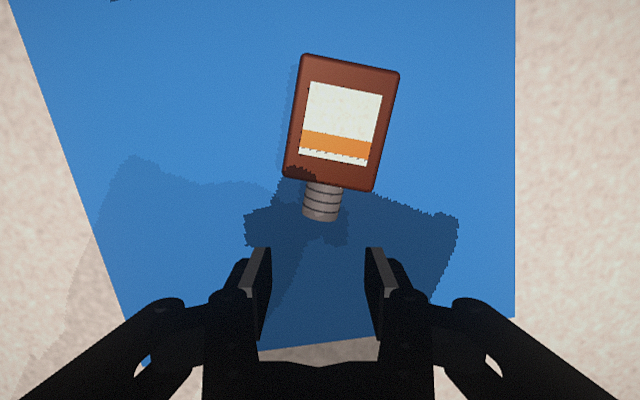

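Call:
step_arm:
  series:
    - {"dx": -0.05, "dy": 0, "dz": 0, "turn": 1.9, "grip": 0}
    - {"dx": -0.05, "dy": 0, "dz": 0.5, "turn": 1.9, "grip": 0}
    - {"dx": -0.05, "dy": 0, "dz": 1.3, "turn": 1.9, "grip": 0}
    - {"dx": -0.05, "dy": 0, "dz": 1.8, "turn": 1.9, "grip": 0}
    - {"dx": -0.05, "dy": 0, "dz": 2.0, "turn": 1.9, "grip": 0}
    - {"dx": -0.05, "dy": 0, "dz": 2.0, "turn": 1.9, "grip": 0}

```text
clock: 17.75
tcp_pos: [0.5203, -0.2754, 0.0218]
orientation: [-3.065, 0.682, -0.018]
wrist_force: [0.9, -0.5, 0.5]
opening: 0.498
```

Run:
```python
from h import *
p=cam('wrist','w9')
rel([0.5206,-0.2753,0.022],-25.1)
```

```text
yaw now -25.12 tilt z [ 0.0124 -0.0019 -0.9999] pos [ 0.5207 -0.2756  0.0227] clk 17.8 open 0.5 F [ 0.41 -0.61  0.14]
dx -0.006 dy -0.006 dz 0.017 turn -0.004 rows 0.01547741650898641 0.0025986850259930787
```

View pics/w9.png

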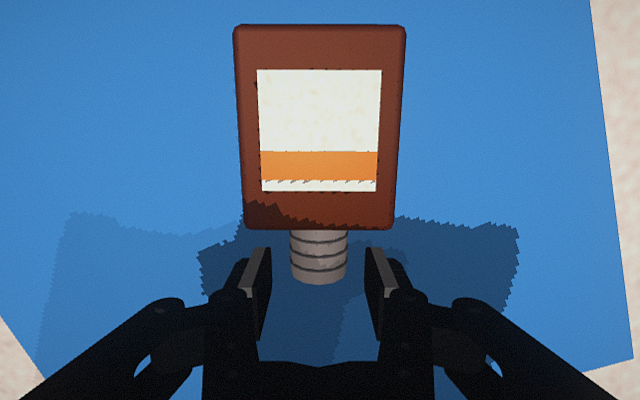

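Call:
step_arm:
  force: 20
  series:
    - {"dx": 0, "dy": 0, "turn": 0, "grip": 1, "dz": 0.0}
    - {"dx": 0, "dy": 0, "turn": 0, "grip": 1, "dz": 0.0}
    - {"dx": 0, "dy": 0, "turn": 0, "grip": 1, "dz": 0.0}
    - {"dx": 0, "dy": 0, "turn": 0, "grip": 1, "dz": 0.0}
    - {"dx": 0, "dy": 0, "turn": 0, "grip": 1, "dz": 0.0}
    - {"dx": 0, "dy": 0, "turn": 0, "grip": 1, "dz": 0.0}
    - {"dx": 0, "dy": 0, "turn": 0, "grip": 1, "dz": -0.8}
    - {"dx": 0, "dy": 0, "turn": 0, "grip": 1, "dz": -1.6}
    - {"dx": 0, "dy": 0, "turn": 0, "grip": 1, "dz": -2.1}
    - {"dx": 0, "dy": 0, "turn": 0, "grip": 1, "dz": -2.4}
    - {"dx": 0, "dy": 0, "turn": 0, "grip": 1, "dz": -2.5}
    - {"dx": 0, "dy": 0, "turn": 0, "grip": 1, "dz": -2.5}

```text
clock: 19.0
tcp_pos: [0.5194, -0.2754, 0.1224]
orientation: [-3.065, 0.683, -0.019]
wrist_force: [-0.5, 0.3, -1.2]
opening: 0.268
```

Run:
```python
from h import *
p=cam('wrist','w10');bot(p,-25.1);s=telemetry.state();print(s['clock'],s['tcp_pos'],s['opening'])
```

```text
box [  239    31   161   196 15722] centroid [ 0.578  -0.3037  0.1299] normal [ 0.062 -0.018  0.998] sv [0.0238 0.0178 0.0007] zrange 0.124 0.1343
along x range 0.6142195161538847 0.6832213585961512 slope -3.6846861575197005
19.05 [ 0.51920482 -0.27525326  0.12185838] 0.2687524522235494
```

View pics/w10.png

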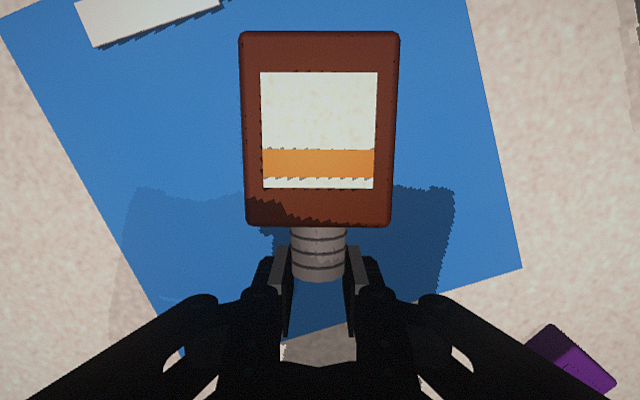

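Call:
step_arm:
  series:
    - {"dx": 0, "dy": 0, "turn": 0, "grip": 1, "dz": -1.25}
    - {"dx": 0, "dy": 0, "turn": 0, "grip": 1, "dz": -2.0}
    - {"dx": 0, "dy": 0, "turn": 0, "grip": 1, "dz": -2.4}
    - {"dx": 0, "dy": 0, "turn": 0, "grip": 1, "dz": -2.5}
    - {"dx": 0, "dy": 0, "turn": 0, "grip": 1, "dz": -2.5}

```text
clock: 19.55
tcp_pos: [0.5179, -0.275, 0.2209]
orientation: [-3.065, 0.683, -0.017]
wrist_force: [0.3, -0.7, -1.8]
opening: 0.269
```

Run:
```python
from h import *
p=cam('wrist','w11');bot(p,-25.1);s=telemetry.state();print(s['clock'],s['tcp_pos'],s['opening'])
```

```text
box [  248    42   143   179 14569] centroid [ 0.573  -0.3018  0.219 ] normal [ 0.215 -0.092  0.972] sv [0.0227 0.0174 0.0007] zrange 0.2087 0.2284
along x range 0.6131910505768255 0.6804706093477664 slope -13.545676156937285
19.6 [ 0.51770708 -0.27490544  0.22038106] 0.2665534209342939
```

Call:
step_arm:
  series:
    - {"dx": 0, "dy": 0, "turn": 0, "grip": 1, "dz": 0.15}
    - {"dx": 0, "dy": 0, "turn": 0, "grip": 1, "dz": 0.45}
    - {"dx": 0, "dy": 0, "turn": 0, "grip": 1, "dz": 0.9}
    - {"dx": 0, "dy": 0, "turn": 0, "grip": 1, "dz": 1.4}
    - {"dx": 0, "dy": 0, "turn": 0, "grip": 1, "dz": 1.9}
    - {"dx": 0, "dy": 0, "turn": 0, "grip": 1, "dz": 0.7}
    - {"dx": 0, "dy": 0, "turn": 0, "grip": 1, "dz": -0.1}
    - {"dx": 0, "dy": 0, "turn": 0, "grip": 1, "dz": -0.6}
    - {"dx": 0, "dy": 0, "turn": 0, "grip": 1, "dz": -0.8}
    - {"dx": 0, "dy": 0, "turn": 0, "grip": 1, "dz": -0.8}

```text
clock: 20.6
tcp_pos: [0.5174, -0.2749, 0.2518]
orientation: [-3.064, 0.683, -0.015]
wrist_force: [-0.5, -0.4, -1.9]
opening: 0.263
```

Run:
```python
from h import *
p=cam('wrist','w12');bot(p,-25.1);s=telemetry.state();print(s['clock'],s['tcp_pos'],s['opening'])
```

```text
box [  252    59   133   163 12421] centroid [ 0.5678 -0.2997  0.2394] normal [ 0.389 -0.179  0.903] sv [0.0216 0.0165 0.0014] zrange 0.2205 0.2531
along x range 0.6040773902797357 0.6760063796044853 slope -25.280831230128605
20.65 [ 0.51711489 -0.27472828  0.25096362] 0.2640559188407917
```

Call:
step_arm:
  series:
    - {"dx": 0, "dy": 0, "turn": 0, "grip": 1, "dz": 0.15}
    - {"dx": 0, "dy": 0, "turn": 0, "grip": 1, "dz": 0.5}
    - {"dx": 0, "dy": 0, "turn": 0, "grip": 1, "dz": 1.1}
    - {"dx": 0, "dy": 0, "turn": 0, "grip": 1, "dz": 1.8}
    - {"dx": 0, "dy": 0, "turn": 0, "grip": 1, "dz": 2.5}
    - {"dx": 0, "dy": 0, "turn": 0, "grip": 1, "dz": 1.25}
    - {"dx": 0, "dy": 0, "turn": 0, "grip": 1, "dz": 0.3}
    - {"dx": 0, "dy": 0, "turn": 0, "grip": 1, "dz": -0.2}
    - {"dx": 0, "dy": 0, "turn": 0, "grip": 1, "dz": -0.4}
    - {"dx": 0, "dy": 0, "turn": 0, "grip": 1, "dz": -0.4}

```text
clock: 21.65
tcp_pos: [0.5169, -0.2746, 0.2662]
orientation: [-3.064, 0.683, -0.012]
wrist_force: [-0.1, -0.3, -1.3]
opening: 0.267
```

Run:
```python
from h import *
p=cam('wrist','w13');bot(p,-25.1);s=telemetry.state();print(s['clock'],s['tcp_pos'],s['opening'])
```

```text
box [  254    72   130   154 10819] centroid [ 0.5638 -0.2985  0.2481] normal [ 0.482 -0.228  0.846] sv [0.0215 0.0162 0.0019] zrange 0.2241 0.2643
along x range 0.6003012837341059 0.6709389023436473 slope -31.962220953158837
21.7 [ 0.5166053  -0.27449594  0.26540121] 0.2687690603983746
```

View pics/w13.png

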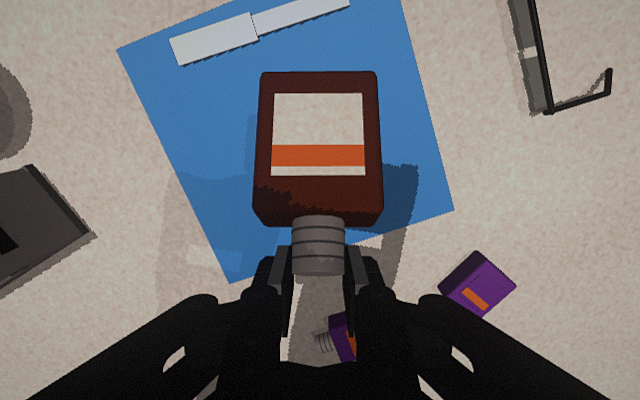

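Call:
step_arm:
  series:
    - {"dx": -0.1, "dy": 0, "turn": 0, "grip": 1, "dz": 0.15}
    - {"dx": -0.3, "dy": 0, "turn": 0, "grip": 1, "dz": 0.5}
    - {"dx": -0.7, "dy": 0, "turn": 0, "grip": 1, "dz": 1.1}
    - {"dx": -1.2, "dy": 0, "turn": 0, "grip": 1, "dz": 1.8}
    - {"dx": -1.7, "dy": 0, "turn": 0, "grip": 1, "dz": 2.5}
    - {"dx": -1.0, "dy": 0, "turn": 0, "grip": 1, "dz": 1.5}
    - {"dx": -0.4, "dy": 0, "turn": 0, "grip": 1, "dz": 0.7}
    - {"dx": 0, "dy": 0, "turn": 0, "grip": 1, "dz": 0.2}
    - {"dx": 0.1, "dy": 0, "turn": 0, "grip": 1, "dz": 0}
    - {"dx": 0.1, "dy": 0, "turn": 0, "grip": 1, "dz": 0}

```text
clock: 22.7
tcp_pos: [0.5199, -0.276, 0.2644]
orientation: [-3.063, 0.682, -0.009]
wrist_force: [-0.5, 0.6, -1.3]
opening: 0.267
```

Run:
```python
from h import *
p=cam('wrist','w14');bot(p,-25.1);s=telemetry.state();print(s['clock'],s['tcp_pos'],s['opening'])
```

```text
box [ 257  100  125  131 7541] centroid [ 0.5572 -0.2965  0.2466] normal [ 0.539 -0.258  0.802] sv [0.0165 0.0131 0.0024] zrange 0.2185 0.2586
along x range 0.6002025663335696 0.6614035024357319 slope -35.30844338231354
22.75 [ 0.51933732 -0.27564961  0.26368453] 0.26995350881079383
```

```bash
cat >> h.py <<'E'
def tilt(p,yaw):
    W=cloud(p);a=np.radians(yaw);e=np.array([np.cos(a),np.sin(a)])
    P=W[:,300:335].reshape(-1,3);s=telemetry.state()
    t=(P[:,:2]-s['tcp_pos'][:2])@e
    im=p['image'][:,300:335].reshape(-1,3)
    ok=np.isfinite(t)&(P[:,2]>0.06)&(t>0.0)&(t<0.12)&(P[:,2]>s['tcp_pos'][2]-0.12)
    t=t[ok];z=P[ok,2]-s['tcp_pos'][2]
    b=np.round(t/0.004).astype(int)
    for k in np.unique(b): print(k*4,(np.median(z[b==k])*1000).round(1),(b==k).sum(),end=' | ')
    print()
E
python3 - <<'E'
from h import *
p=cam('wrist','w14');tilt(p,-25.1)
E
```

```text
0 -1.9 49 | 4 1.7 106 | 8 4.8 370 | 12 65.5 1573 | 16 -1.2 425 | 20 -4.7 390 | 24 -8.0 396 | 28 -7.6 264 | 32 -8.3 373 | 36 -11.5 382 | 40 -14.9 362 | 44 -17.5 359 | 48 -20.6 358 | 52 -24.0 352 | 56 -27.5 317 | 60 -31.0 347 | 64 -34.4 316 | 68 -37.8 314 | 72 -41.3 277 | 76 -45.1 314 | 80 -48.2 230 |
```

View pics/w14.png

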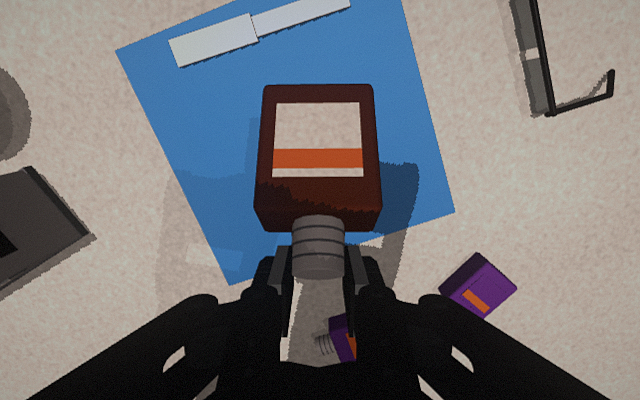

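Run:
```python
from h import *
a=pk(-0.237);print(a)
rel([*a,0.22],96.4)
```

```text
[ 0.62471814 -0.080123  ]
yaw now -25.13 tilt z [ 0.0045  0.0035 -1.    ] pos [ 0.5191 -0.2756  0.2635] clk 22.8 open 0.267 F [-0.69  0.41 -0.43]
dx 0.312 dy -5.539 dz 1.116 turn -20.254 rows 4.526899732009067 14.14745180479259
```

Call:
step_arm:
  series:
    - {"dx": 0, "dy": -0.2, "dz": 0, "turn": -1.0, "grip": 1}
    - {"dx": 0.03, "dy": -0.6, "dz": 0.1, "turn": -2.4, "grip": 1}
    - {"dx": 0.06, "dy": -1.1, "dz": 0.2, "turn": -3.8, "grip": 1}
    - {"dx": 0.1, "dy": -1.6, "dz": 0.3, "turn": -5.2, "grip": 1}
    - {"dx": 0.13, "dy": -2.1, "dz": 0.4, "turn": -6.6, "grip": 1}
    - {"dx": 0.16, "dy": -2.6, "dz": 0.5, "turn": -8.0, "grip": 1}
    - {"dx": 0.2, "dy": -3.1, "dz": 0.6, "turn": -9.4, "grip": 1}
    - {"dx": 0.23, "dy": -3.6, "dz": 0.7, "turn": -10.8, "grip": 1}
    - {"dx": 0.26, "dy": -4.1, "dz": 0.8, "turn": -12.2, "grip": 1}
    - {"dx": 0.3, "dy": -4.6, "dz": 0.9, "turn": -13.6, "grip": 1}
    - {"dx": 0.31, "dy": -5.0, "dz": 1.0, "turn": -15.0, "grip": 1}
    - {"dx": 0.31, "dy": -5.3, "dz": 1.1, "turn": -16.4, "grip": 1}
    - {"dx": 0.31, "dy": -5.54, "dz": 1.12, "turn": -17.8, "grip": 1}
    - {"dx": 0.31, "dy": -5.54, "dz": 1.12, "turn": -19.2, "grip": 1}
    - {"dx": 0.31, "dy": -5.54, "dz": 1.12, "turn": -20.25, "grip": 1}
    - {"dx": 0.31, "dy": -5.54, "dz": 1.12, "turn": -20.25, "grip": 1}
    - {"dx": 0.31, "dy": -5.54, "dz": 1.12, "turn": -20.25, "grip": 1}

```text
clock: 24.5
tcp_pos: [0.6239, -0.08, 0.2189]
orientation: [-2.098, -2.338, -0.008]
wrist_force: [-0.2, -0.4, -1.0]
opening: 0.265
```

Run:
```python
from h import *
a=pk(-0.237)
rel([*a,0.115],96.4)
p=cam('wrist','w15');tilt(p,96.4)
```

```text
yaw now 96.18 tilt z [ 0.0028  0.0039 -1.    ] pos [ 0.6239 -0.08    0.2189] clk 24.5 open 0.265 F [-0.16 -0.36 -1.01]
dx -0.016 dy 0.011 dz 2.597 turn -0.037 rows 2.0780455082967166 0.025917073833091026
0 -1.7 62 | 4 2.0 109 | 8 4.7 536 | 12 65.4 1448 | 16 -2.1 412 | 20 -5.5 405 | 24 -8.8 360 | 28 -7.9 277 | 32 -9.2 379 | 36 -12.3 380 | 40 -15.6 360 | 44 -18.2 354 | 48 -21.4 353 | 52 -24.8 349 | 56 -28.3 321 | 60 -31.8 336 | 64 -35.1 316 | 68 -38.5 313 | 72 -42.2 280 | 76 -45.8 307 | 80 -48.8 210 | 108 -101.8 454 | 112 -90.5 265 | 116 -90.6 258 | 120 -90.6 132 |
```

View pics/w15.png

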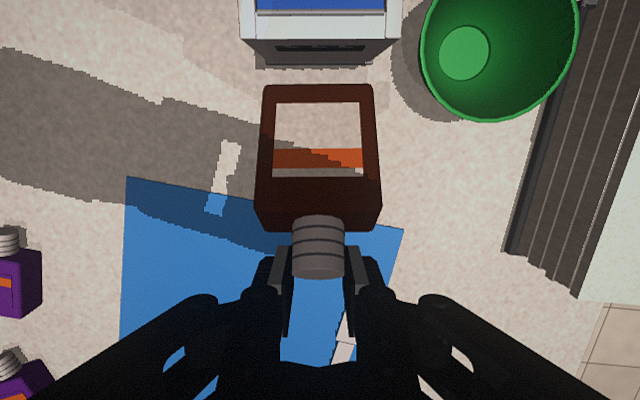

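Call:
step_arm:
  series:
    - {"dx": 0, "dy": 0, "dz": 0.4, "turn": 0, "grip": 1}
    - {"dx": 0, "dy": 0, "dz": 1.0, "turn": 0, "grip": 1}
    - {"dx": 0, "dy": 0, "dz": 1.6, "turn": 0, "grip": 1}
    - {"dx": 0, "dy": 0, "dz": 2.2, "turn": 0, "grip": 1}
    - {"dx": 0.2, "dy": 0, "dz": 2.5, "turn": 0, "grip": 1}
    - {"dx": 0.5, "dy": 0, "dz": 2.6, "turn": 0, "grip": 1}
    - {"dx": 0.65, "dy": 0, "dz": 2.6, "turn": 0, "grip": 1}
    - {"dx": 0.8, "dy": 0, "dz": 2.6, "turn": 0, "grip": 1}
    - {"dx": 0.9, "dy": 0, "dz": 2.6, "turn": 0, "grip": 1}

```text
clock: 25.45
tcp_pos: [0.6215, -0.0445, 0.1176]
orientation: [2.095, 2.335, 0.009]
wrist_force: [-1.7, -15.5, 8.1]
opening: 0.267
```

Run:
```python
from h import *
p=cam('wrist','w16');tilt(p,96.4)
```

```text
0 2.4 64 | 4 4.5 296 | 8 60.4 953 | 12 65.3 1145 | 16 -6.8 426 | 20 -10.7 356 | 24 -10.2 298 | 28 -12.4 398 | 32 -16.6 384 | 36 -20.3 360 | 40 -24.0 360 | 44 -28.3 357 | 48 -32.8 328 | 52 -37.2 336 | 56 -41.5 315 | 60 -45.8 292 | 64 -50.8 296 | 68 -55.0 273 | 72 10.5 333 | 76 11.0 455 | 80 10.9 454 | 84 11.3 471 | 88 11.3 453 | 92 10.9 481 | 96 11.0 497 | 100 11.0 487 | 104 10.1 12 |
```

View pics/w16.png

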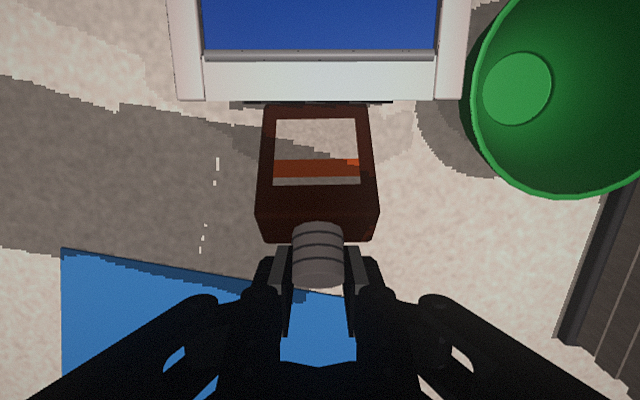

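Call:
step_arm:
  series:
    - {"dx": 0.1, "dy": 0, "dz": 0, "turn": 0, "grip": 1}
    - {"dx": 0.2, "dy": 0, "dz": 0, "turn": 0, "grip": 1}
    - {"dx": 0.3, "dy": 0, "dz": 0, "turn": 0, "grip": 1}
    - {"dx": 0.4, "dy": 0, "dz": 0, "turn": 0, "grip": 1}

```text
clock: 25.9
tcp_pos: [0.6206, -0.0279, 0.1197]
orientation: [2.092, 2.333, 0.012]
wrist_force: [-1.0, -4.0, 1.1]
opening: 0.264
```

Run:
```python
from h import *
p=cam('wrist','w17');tilt(p,96.4);print(telemetry.state()['wrist_force'])
```

```text
0 3.9 98 | 4 3.2 463 | 8 0.3 887 | 12 65.4 1345 | 16 -14.4 322 | 20 -14.7 344 | 24 -19.7 438 | 28 -26.1 406 | 32 -31.7 377 | 36 -38.6 370 | 40 -45.6 348 | 44 -52.5 319 | 48 -55.6 35 | 56 9.0 249 | 60 9.0 411 | 64 9.0 404 | 68 9.5 404 | 72 9.3 448 | 76 9.0 418 | 80 9.0 454 | 84 9.0 452 | 88 9.0 465 | 92 8.9 346 | 96 8.8 612 | 100 9.0 481 | 104 8.9 82 | 
[ 0.68323224 -2.85534285  1.24144583]
```

View pics/w17.png

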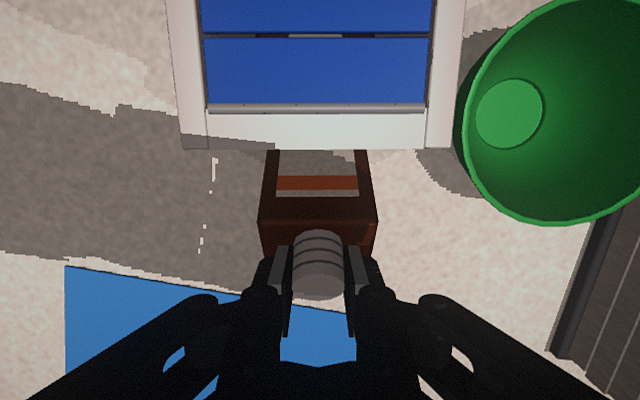

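Call:
step_arm:
  series:
    - {"dx": 0.1, "dy": 0, "dz": 0, "turn": 0, "grip": 1}
    - {"dx": 0.2, "dy": 0, "dz": 0, "turn": 0, "grip": 1}
    - {"dx": 0.3, "dy": 0, "dz": 0, "turn": 0, "grip": 1}
    - {"dx": 0.4, "dy": 0, "dz": 0, "turn": 0, "grip": 1}
    - {"dx": 0.5, "dy": 0, "dz": 0, "turn": 0, "grip": 1}
    - {"dx": 0.6, "dy": 0, "dz": 0, "turn": 0, "grip": 1}

```text
clock: 26.55
tcp_pos: [0.6178, -0.003, 0.1194]
orientation: [2.093, 2.334, 0.012]
wrist_force: [0.9, -2.0, 0.4]
opening: 0.265
```

Run:
```python
from h import *
p=cam('wrist','w18');tilt(p,96.4);print(telemetry.state()['wrist_force'])
```

```text
0 3.3 147 | 4 -2.1 772 | 8 -10.8 917 | 12 66.3 1172 | 16 -25.8 416 | 32 9.2 306 | 36 9.2 367 | 40 9.1 360 | 44 9.9 363 | 48 9.2 387 | 52 9.2 402 | 56 9.3 396 | 60 9.2 394 | 64 9.1 440 | 68 8.8 384 | 72 9.2 443 | 76 9.1 427 | 80 9.2 452 | 84 9.2 451 | 88 9.4 486 | 92 9.6 448 | 96 9.2 483 | 100 9.1 499 | 104 8.9 77 | 
[ 0.25639687 -1.41307767  0.41143065]
```

View pics/w18.png

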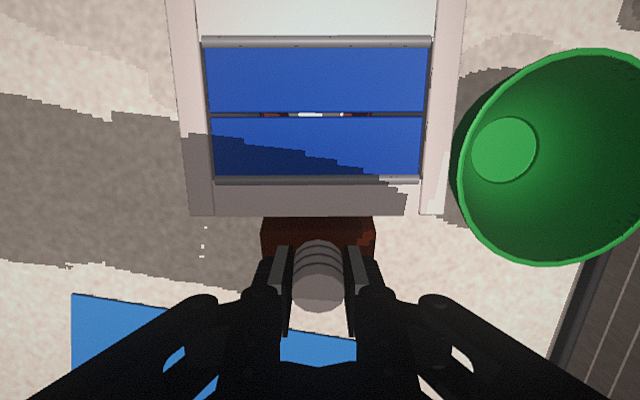

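Call:
step_arm:
  series:
    - {"dx": 0.1, "dy": 0, "dz": 0, "turn": 0, "grip": 1}
    - {"dx": 0.2, "dy": 0, "dz": 0, "turn": 0, "grip": 1}
    - {"dx": 0.27, "dy": 0, "dz": 0, "turn": 0, "grip": 1}
    - {"dx": 0.27, "dy": 0, "dz": 0, "turn": 0, "grip": 1}

```text
clock: 27.0
tcp_pos: [0.6164, 0.0087, 0.1193]
orientation: [2.092, 2.335, 0.012]
wrist_force: [0.2, -1.8, -1.6]
opening: 0.262
```

Run:
```python
from h import *
p=cam('wrist','w19');tilt(p,96.4);print(telemetry.state()['wrist_force'])
```

```text
0 2.7 169 | 4 -6.8 1012 | 8 -11.8 159 | 12 67.2 1112 | 20 9.3 208 | 24 9.3 343 | 28 9.3 349 | 32 9.9 323 | 36 9.5 387 | 40 9.4 366 | 44 9.3 378 | 48 9.4 380 | 52 9.2 453 | 56 9.1 330 | 60 9.3 396 | 64 9.3 411 | 68 9.3 419 | 72 9.4 419 | 76 9.4 453 | 80 10.1 436 | 84 9.3 451 | 88 9.4 467 | 92 9.9 490 | 96 9.6 458 | 100 9.4 495 | 104 9.3 164 | 
[ 0.33150102 -1.75384986 -2.02895772]
```

View pics/w19.png

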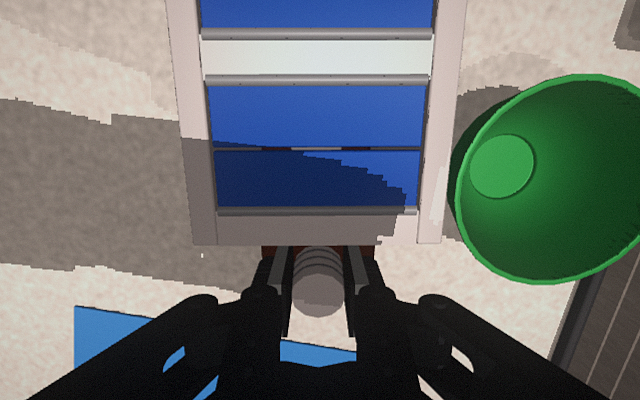

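Call:
step_arm:
  series:
    - {"dx": 0.03, "dy": 0, "dz": 0.1, "turn": 0, "grip": 1}
    - {"dx": 0.03, "dy": 0, "dz": 0.2, "turn": 0, "grip": 1}
    - {"dx": 0.03, "dy": 0, "dz": 0.3, "turn": 0, "grip": 1}
    - {"dx": 0.03, "dy": 0, "dz": 0.4, "turn": 0, "grip": 1}
    - {"dx": 0.03, "dy": 0, "dz": 0.45, "turn": 0, "grip": 1}

```text
clock: 27.55
tcp_pos: [0.6163, 0.0097, 0.1006]
orientation: [2.093, 2.335, 0.011]
wrist_force: [0.5, -3.1, 0.4]
opening: 0.263
```

Call:
step_arm:
  series:
    - {"dx": 0, "dy": 0, "dz": 0.05, "turn": 0, "grip": 1}
    - {"dx": 0, "dy": 0, "dz": 0.1, "turn": 0, "grip": 1}

```text
clock: 27.75
tcp_pos: [0.6164, 0.0096, 0.0964]
orientation: [2.093, 2.335, 0.011]
wrist_force: [0.5, -1.9, -0.0]
opening: 0.264
```

Call:
step_arm:
  series:
    - {"dx": 0, "dy": 0, "dz": 0.05, "turn": 0, "grip": 1}
    - {"dx": 0, "dy": 0, "dz": 0.1, "turn": 0, "grip": 1}

```text
clock: 27.95
tcp_pos: [0.6173, 0.0097, 0.0934]
orientation: [2.092, 2.333, 0.013]
wrist_force: [-2.6, 0.5, 24.6]
opening: 0.261
```

Run:
```python
from h import *
p=cam('wrist','w20');W=cloud(p)
s=telemetry.state();print(s['wrist_force'])
a=np.radians(96.4);e=np.array([np.cos(a),np.sin(a)])
# cap-top points: columns 295-345
for v in range(240,325,6):
    r=W[v,300:338]; print(v,(np.nanmedian((r[:,:2]-s['tcp_pos'][:2])@e)*1000).round(1),(np.nanmedian(r[:,2])*1000).round(1))
```

```text
[-0.74805987 -0.88983751 11.99219173]
240 33.0 129.6
246 30.8 129.0
252 28.6 128.6
258 26.6 128.5
264 24.6 128.5
270 22.6 128.6
276 20.5 128.5
282 18.0 127.9
288 -3.3 96.0
294 -6.3 95.8
300 -9.6 95.2
306 -12.7 95.0
312 -16.1 94.5
318 -86.5 0.5
324 -91.9 0.5
```

View pics/w20.png

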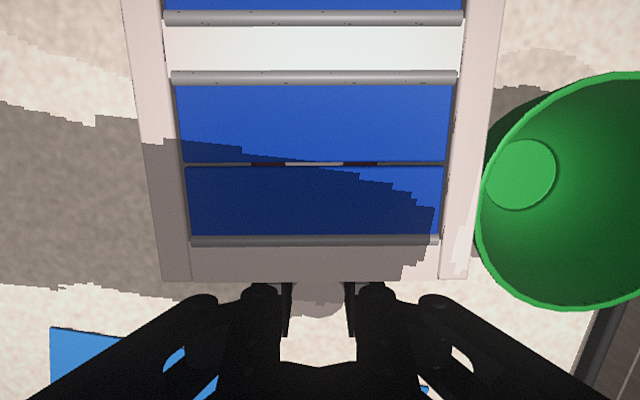

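Call:
step_arm:
  series:
    - {"dx": 0, "dy": 0, "dz": 0, "turn": 0, "grip": 0.3}
    - {"dx": 0, "dy": 0, "dz": 0, "turn": 0, "grip": 0.2}
    - {"dx": 0, "dy": 0, "dz": 0, "turn": 0, "grip": 0}
    - {"dx": 0, "dy": 0, "dz": 0, "turn": 0, "grip": 0}
    - {"dx": 0, "dy": 0, "dz": -0.6, "turn": 0, "grip": 0}
    - {"dx": 0, "dy": 0, "dz": -1.2, "turn": 0, "grip": 0}
    - {"dx": -0.6, "dy": 0, "dz": -1.6, "turn": 0, "grip": 0}
    - {"dx": -1.2, "dy": 0, "dz": -1.8, "turn": 0, "grip": 0}
    - {"dx": -1.2, "dy": 0, "dz": -1.8, "turn": 0, "grip": 0}

```text
clock: 28.9
tcp_pos: [0.6223, -0.0402, 0.1668]
orientation: [2.093, 2.33, 0.015]
wrist_force: [-0.4, -0.3, -0.4]
opening: 0.501
```

Run:
```python
from h import *
p=cam('wrist','w21');W=cloud(p)
s=telemetry.state();print(s['wrist_force'],s['tcp_pos'],s['opening'])
m=(W[...,2]>0.088)&(W[...,2]<0.10); P=W[m]
n,l,st,c=cv2.connectedComponentsWithStats(m.astype(np.uint8));print(st)
for k in range(1,n):
    if st[k,4]>100:
        Q=W[l==k];print(k,st[k],Q.mean(0),cv2.minEnclosingCircle(Q[:,:2].astype(np.float32)), np.linalg.svd(Q-Q.mean(0),full_matrices=False)[2][2])
```

```text
[-0.62604484 -0.08610357 -0.14191309] [ 0.62172091 -0.0389918   0.16586607] 0.4986359580223466
[[     0      0    640    400 252743]
 [   241     24      5      2     10]
 [   293     25      1      1      1]
 [   297     25      1      1      1]
 [   300     25      1      1      1]
 [   304     24      4      2      5]
 [   309     25      1      1      1]
 [   314     25      1      1      1]
 [   316     24      3      2      4]
 [   321     24      1      2      2]
 [   324     25      1      1      1]
 [   331     25      1      1      1]
 [   382     24      5      2      9]
 [   296    115     41     42   1314]
 [   596    258     44    125   1900]
 [   637    261      1      1      1]
 [   635    265      1      1      1]
 [   616    311      1      1      1]
 [   636    321      1      1      1]
 [   625    347      1      1      1]
 [   594    365      1      1      1]]
13 [ 296  115   41   42 1314] [0.61744609 0.01258305 0.09430307] ((0.6174885630607605, 0.012134207412600517), 0.012293605133891106) [-0.00459466  0.04487812  0.9989819 ]
14 [ 596  258   44  125 1900] [ 0.84740712 -0.09945948  0.09348751] ((0.8478159308433533, -0.09487520903348923), 0.0478653647005558) [ 0.9852621   0.00165072 -0.1710435 ]
```

View pics/w21.png

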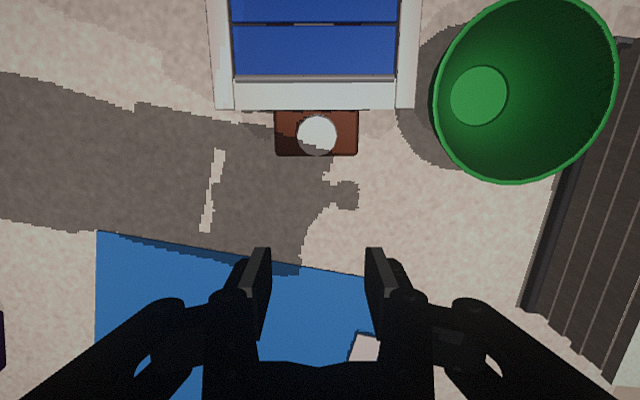

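Run:
```python
from h import *
rel([0.6175,0.0122,0.15],96.4)
rel([0.6175,0.0122,0.092],96.4)
```

```text
yaw now 96.14 tilt z [ 0.0124  0.001  -0.9999] pos [ 0.6217 -0.039   0.1659] clk 28.95 open 0.499 F [-0.63 -0.09 -0.14]
dx 1.284 dy 0.027 dz 0.397 turn -0.043 rows 1.0752019672432547 0.030162940528027544
yaw now 96.14 tilt z [ 0.0124  0.001  -0.9999] pos [ 0.6217 -0.039   0.1659] clk 28.95 open 0.499 F [-0.63 -0.09 -0.14]
dx 1.284 dy 0.009 dz 1.847 turn -0.043 rows 1.7994012330709759 0.030162940528027544
```

Call:
step_arm:
  series:
    - {"dx": 0.7, "dy": 0.02, "dz": 0, "turn": -0.04, "grip": 0}
    - {"dx": 1.28, "dy": 0.02, "dz": 0.1, "turn": -0.04, "grip": 0}
    - {"dx": 1.28, "dy": 0.02, "dz": 0.4, "turn": -0.04, "grip": 0}
    - {"dx": 1.28, "dy": 0.02, "dz": 0.9, "turn": -0.04, "grip": 0}
    - {"dx": 1.28, "dy": 0.01, "dz": 1.3, "turn": -0.04, "grip": 0}
    - {"dx": 1.28, "dy": 0.01, "dz": 1.6, "turn": -0.04, "grip": 0}
    - {"dx": 1.28, "dy": 0.01, "dz": 1.8, "turn": -0.04, "grip": 0}
    - {"dx": 1.28, "dy": 0.01, "dz": 1.85, "turn": -0.04, "grip": 0}

```text
clock: 29.75
tcp_pos: [0.6172, 0.012, 0.0907]
orientation: [2.09, 2.336, 0.013]
wrist_force: [-0.4, -0.1, -0.1]
opening: 0.501
```

Run:
```python
from h import *
rel([0.6175,0.0122,0.092],96.4)
cam('wrist','w22')
```

```text
yaw now 96.38 tilt z [ 0.0108  0.0012 -0.9999] pos [0.6172 0.012  0.0907] clk 29.75 open 0.501 F [-0.44 -0.07 -0.08]
dx 0.005 dy 0.007 dz -0.031 turn -0.004 rows 0.025889121210402096 0.0025226751258314813
```

View pics/w22.png

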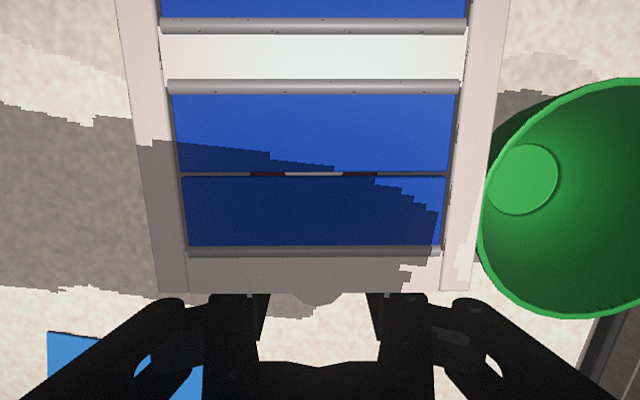

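Call:
step_arm:
  force: 60
  series:
    - {"dx": 0, "dy": 0, "dz": 0, "turn": 0, "grip": 1}
    - {"dx": 0, "dy": 0, "dz": 0, "turn": 0, "grip": 1}
    - {"dx": 0, "dy": 0, "dz": 0, "turn": 0, "grip": 1}
    - {"dx": 0, "dy": 0, "dz": 0, "turn": 0, "grip": 1}
    - {"dx": 0, "dy": 0, "dz": 0, "turn": 0, "grip": 1}
    - {"dx": 0, "dy": 0, "dz": 0, "turn": 0, "grip": 1}
    - {"dx": -0.05, "dy": 0, "dz": -0.2, "turn": 0, "grip": 1}
    - {"dx": -0.2, "dy": 0, "dz": -0.5, "turn": 0, "grip": 1}
    - {"dx": -0.2, "dy": 0, "dz": -1.0, "turn": 0, "grip": 1}
    - {"dx": -0.2, "dy": 0, "dz": -1.6, "turn": 0, "grip": 1}
    - {"dx": -0.2, "dy": 0, "dz": -2.2, "turn": 0, "grip": 1}
    - {"dx": -0.2, "dy": 0, "dz": -2.8, "turn": 0, "grip": 1}
    - {"dx": -0.2, "dy": 0, "dz": -3.4, "turn": 0, "grip": 1}
    - {"dx": -0.2, "dy": 0, "dz": -3.8, "turn": 0, "grip": 1}
    - {"dx": -0.2, "dy": 0, "dz": -4.0, "turn": 0, "grip": 1}
    - {"dx": -0.2, "dy": 0, "dz": -4.0, "turn": 0, "grip": 1}

```text
clock: 31.4
tcp_pos: [0.6166, 0.0036, 0.2524]
orientation: [2.088, 2.334, 0.015]
wrist_force: [0.4, 0.0, -1.3]
opening: 0.255
```

Run:
```python
from h import *
a=pk(0.03)
rel([*a,0.25],96.4)
p=cam('wrist','w23')
s=cam('scene'); cv2.imwrite('pics/s23.png',cv2.resize(s['image'][180:320,250:450],None,fx=4,fy=4))
W=cloud(p);tcp=telemetry.state()['tcp_pos']
a=np.radians(96.4);e=np.array([np.cos(a),np.sin(a)])
for v in range(260,335,6):
    r=W[v,300:338]; print(v,(np.nanmedian((r[:,:2]-tcp[:2])@e)*1000).round(1),(np.nanmedian(r[:,2])*1000).round(1))
```

```text
yaw now 96.37 tilt z [ 1.340e-02  9.000e-04 -9.999e-01] pos [0.6166 0.0036 0.2524] clk 31.4 open 0.255 F [ 0.4   0.01 -1.3 ]
dx 4.573 dy -0.036 dz 0.058 turn -0.006 rows 3.6589362619254775 0.003950192000020471
260 9.7 255.1
266 7.1 255.3
272 4.2 255.2
278 1.4 255.2
284 -1.3 255.3
290 -4.1 255.4
296 -7.1 255.2
302 -10.2 255.0
308 -183.7 3.4
314 -192.6 3.5
320 -201.8 3.4
326 -210.9 3.5
332 -220.2 3.5
```

View pics/s23.png

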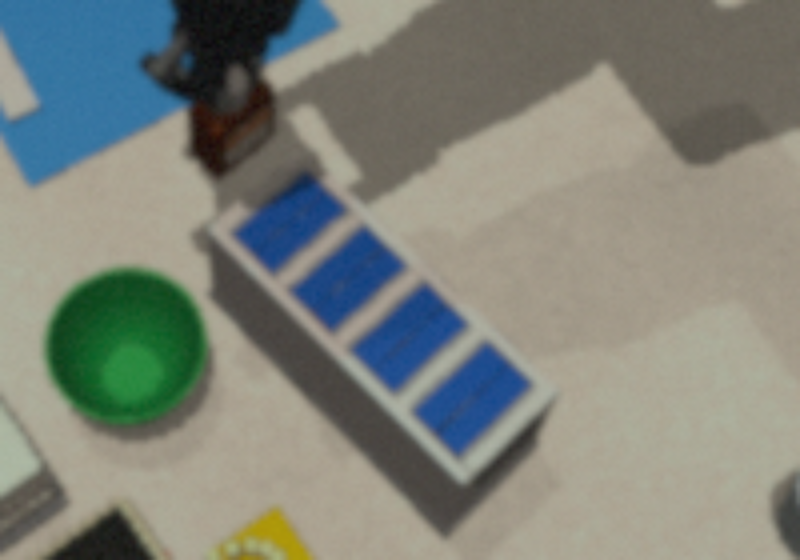

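View pics/w23.png

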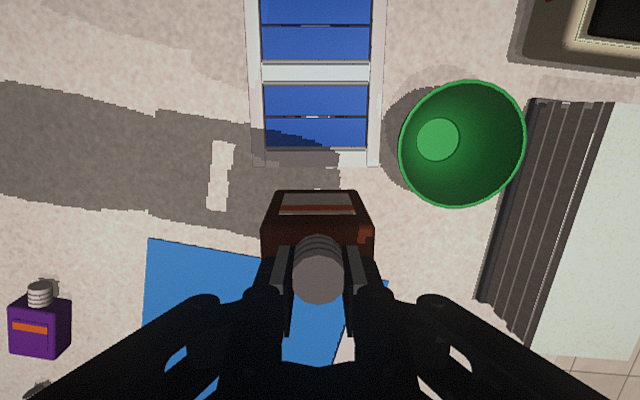

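Call:
step_arm:
  series:
    - {"dx": 0.2, "dy": 0, "dz": 0, "turn": 0, "grip": 1}
    - {"dx": 0.7, "dy": 0, "dz": 0, "turn": 0, "grip": 1}
    - {"dx": 1.3, "dy": -0.02, "dz": 0, "turn": 0, "grip": 1}
    - {"dx": 1.9, "dy": -0.02, "dz": 0, "turn": 0, "grip": 1}
    - {"dx": 2.5, "dy": -0.02, "dz": 0, "turn": 0, "grip": 1}
    - {"dx": 3.1, "dy": -0.02, "dz": 0, "turn": 0, "grip": 1}
    - {"dx": 3.7, "dy": -0.02, "dz": 0, "turn": 0, "grip": 1}
    - {"dx": 4.2, "dy": -0.02, "dz": 0, "turn": 0, "grip": 1}
    - {"dx": 4.5, "dy": -0.02, "dz": 0, "turn": 0, "grip": 1}
    - {"dx": 4.57, "dy": -0.02, "dz": 0, "turn": 0, "grip": 1}
    - {"dx": 4.57, "dy": -0.02, "dz": 0, "turn": 0, "grip": 1}

```text
clock: 32.6
tcp_pos: [0.595, 0.1854, 0.2502]
orientation: [2.089, 2.337, 0.012]
wrist_force: [-0.3, -0.5, -1.2]
opening: 0.256
```

Run:
```python
from h import *
rel([0.596,0.185,0.0975],96.4)
p=cam('wrist','w24'); W=cloud(p); print(models.mark_of(p,'pocket3'))
for q in models.mark_of(p,'pocket3'): print(back(p,*q['xy'],z=0.128), pk(0.09))
p=cam('top'); 
for q in models.mark_of(p,'pocket3'): print(back(p,*q['xy'],z=0.128))
```

```text
yaw now 96.4 tilt z [ 1.000e-02  9.000e-04 -9.999e-01] pos [0.595  0.1854 0.2502] clk 32.6 open 0.256 F [-0.27 -0.48 -1.2 ]
dx -0.011 dy -0.014 dz 3.818 turn 0.000 rows 3.0546118201239385 9.294229423171648e-05
[{'xy': [318.3, 120.1], 'conf': 0.98}, {'xy': [319.2, 201.6], 'conf': 0.91}, {'xy': [316.2, 331.8], 'conf': 0.73}]
[0.59072564 0.24436609 0.128     ] [0.5882678  0.24483911]
[0.59830662 0.18325538 0.128     ] [0.5882678  0.24483911]
[0.6091003  0.06466774 0.128     ] [0.5882678  0.24483911]
[0.59969907 0.13644822 0.128     ]
[0.59389372 0.18480743 0.128     ]
[0.60514032 0.0675252  0.128     ]
```

View pics/w24.png

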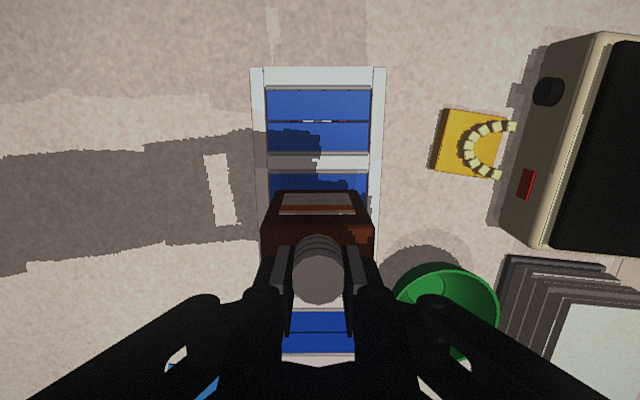

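Call:
step_arm:
  series:
    - {"dx": -0.01, "dy": 0.02, "dz": 0.2, "turn": 0, "grip": 1}
    - {"dx": -0.01, "dy": 0.02, "dz": 0.5, "turn": 0, "grip": 1}
    - {"dx": -0.01, "dy": 0.02, "dz": 0.75, "turn": 0, "grip": 1}
    - {"dx": -0.01, "dy": 0.02, "dz": 1.0, "turn": 0, "grip": 1}
    - {"dx": -0.01, "dy": 0.01, "dz": 1.2, "turn": 0, "grip": 1}
    - {"dx": -0.01, "dy": 0.01, "dz": 1.4, "turn": 0, "grip": 1}
    - {"dx": -0.01, "dy": 0.01, "dz": 1.6, "turn": 0, "grip": 1}

```text
clock: 33.55
tcp_pos: [0.5963, 0.1843, 0.1858]
orientation: [2.091, 2.335, 0.012]
wrist_force: [-0.2, -1.0, -0.7]
opening: 0.26
```

Call:
step_arm:
  series:
    - {"dx": 0, "dy": 0, "dz": 0.2, "turn": 0, "grip": 1}
    - {"dx": 0, "dy": 0, "dz": 0.5, "turn": 0, "grip": 1}
    - {"dx": 0, "dy": 0, "dz": 0.8, "turn": 0, "grip": 1}
    - {"dx": 0, "dy": 0, "dz": 1.1, "turn": 0, "grip": 1}

```text
clock: 33.95
tcp_pos: [0.5967, 0.1843, 0.1406]
orientation: [2.091, 2.335, 0.012]
wrist_force: [0.9, -0.2, -0.7]
opening: 0.252
```

Call:
step_arm:
  series:
    - {"dx": 0, "dy": 0, "dz": 0.25, "turn": 0, "grip": 1}
    - {"dx": 0, "dy": 0, "dz": 0.5, "turn": 0, "grip": 1}
    - {"dx": 0, "dy": 0, "dz": 0.75, "turn": 0, "grip": 1}
    - {"dx": 0, "dy": 0, "dz": 0.92, "turn": 0, "grip": 1}
    - {"dx": 0, "dy": 0, "dz": 1.0, "turn": 0, "grip": 1}
    - {"dx": 0, "dy": 0, "dz": 1.0, "turn": 0, "grip": 1}

```text
clock: 34.55
tcp_pos: [0.5969, 0.1844, 0.1001]
orientation: [2.091, 2.336, 0.011]
wrist_force: [-0.0, -0.2, -3.3]
opening: 0.252
```

Call:
step_arm:
  series:
    - {"dx": 0, "dy": 0, "dz": 0.03, "turn": 0, "grip": 1}
    - {"dx": 0, "dy": 0, "dz": 0.06, "turn": 0, "grip": 1}

```text
clock: 34.75
tcp_pos: [0.5971, 0.1844, 0.0981]
orientation: [2.091, 2.335, 0.012]
wrist_force: [0.2, -0.6, -0.1]
opening: 0.252
```

Call:
step_arm:
  series:
    - {"dx": 0, "dy": 0, "dz": 0.03, "turn": 0, "grip": 1}
    - {"dx": 0, "dy": 0, "dz": 0.05, "turn": 0, "grip": 1}

```text
clock: 34.95
tcp_pos: [0.5972, 0.1845, 0.0976]
orientation: [2.091, 2.335, 0.013]
wrist_force: [-7.2, -1.9, 19.7]
opening: 0.252
```

Call:
step_arm:
  series:
    - {"dx": 0, "dy": 0, "dz": -0.02, "turn": 0, "grip": 0.35}
    - {"dx": 0, "dy": 0, "dz": -0.02, "turn": 0, "grip": 0.2}
    - {"dx": 0, "dy": 0, "dz": -0.02, "turn": 0, "grip": 0.2}
    - {"dx": 0, "dy": 0, "dz": -0.02, "turn": 0, "grip": 0.2}

```text
clock: 35.35
tcp_pos: [0.5977, 0.1846, 0.0993]
orientation: [2.09, 2.334, 0.015]
wrist_force: [-0.3, -0.2, 7.3]
opening: 0.399
```

Call:
step_arm:
  series:
    - {"dx": 0, "dy": 0, "dz": -0.1, "turn": 0, "grip": 0.2}
    - {"dx": 0, "dy": 0, "dz": -0.3, "turn": 0, "grip": 0.2}
    - {"dx": 0, "dy": 0, "dz": -0.6, "turn": 0, "grip": 0.2}
    - {"dx": 0, "dy": 0, "dz": -0.9, "turn": 0, "grip": 0.2}
    - {"dx": 0, "dy": 0, "dz": -1.4, "turn": 0, "grip": 0.2}
    - {"dx": 0, "dy": 0, "dz": -2.0, "turn": 0, "grip": 0.2}
    - {"dx": 0, "dy": 0, "dz": -3.0, "turn": 0, "grip": 0.2}
    - {"dx": -1.0, "dy": 0, "dz": -4.0, "turn": 0, "grip": 0.2}
    - {"dx": -2.0, "dy": 0, "dz": -4.5, "turn": 0, "grip": 0.2}
    - {"dx": -2.0, "dy": 0, "dz": -4.5, "turn": 0, "grip": 0.2}
    - {"dx": -2.0, "dy": 0, "dz": -4.5, "turn": 0, "grip": 0.2}

```text
clock: 36.45
tcp_pos: [0.6043, 0.104, 0.2807]
orientation: [2.091, 2.331, 0.018]
wrist_force: [-0.2, 0.4, -0.7]
opening: 0.397
```

Run:
```python
from h import *
p=cam('wrist','w25')
W=cloud(p);m=W[...,2]
a=pk(0.03)
u,v=proj(p,[*a,0.128]).astype(int);print(u,v)
for s in (-0.09,-0.03,0.03,0.09):
    for o in (-0.011,0.011):
        for t in (-0.025,0.025):
            c=pk(s+o)+t*np.array([np.cos(SA),np.sin(SA)]);u,v=proj(p,[*c,0.128]).astype(int)
            if 2<u<637 and 2<v<397: print(s,o,t,(u,v),np.nanmedian(m[v-2:v+3,u-2:u+3]).round(4))
s=telemetry.state();print(s['tcp_pos'],s['opening'],s['wrist_force'])
```

```text
313 88
-0.09 -0.011 -0.025 (np.int64(286), np.int64(241)) 0.1288
-0.09 -0.011 0.025 (np.int64(342), np.int64(241)) 0.1284
-0.09 0.011 -0.025 (np.int64(285), np.int64(218)) 0.1283
-0.09 0.011 0.025 (np.int64(342), np.int64(218)) 0.1287
-0.03 -0.011 -0.025 (np.int64(284), np.int64(176)) 0.1283
-0.03 -0.011 0.025 (np.int64(343), np.int64(176)) 0.1285
-0.03 0.011 -0.025 (np.int64(283), np.int64(150)) 0.1286
-0.03 0.011 0.025 (np.int64(343), np.int64(150)) 0.1285
0.03 -0.011 -0.025 (np.int64(282), np.int64(103)) 0.1288
0.03 -0.011 0.025 (np.int64(344), np.int64(103)) 0.1287
0.03 0.011 -0.025 (np.int64(281), np.int64(73)) 0.1288
0.03 0.011 0.025 (np.int64(345), np.int64(73)) 0.1288
0.09 -0.011 -0.025 (np.int64(279), np.int64(19)) 0.1282
0.09 -0.011 0.025 (np.int64(346), np.int64(19)) 0.1286
[0.60395901 0.10481199 0.27970944] 0.39928582966045456 [ 0.55555102  0.9683466  -0.13479075]
```

View pics/w25.png

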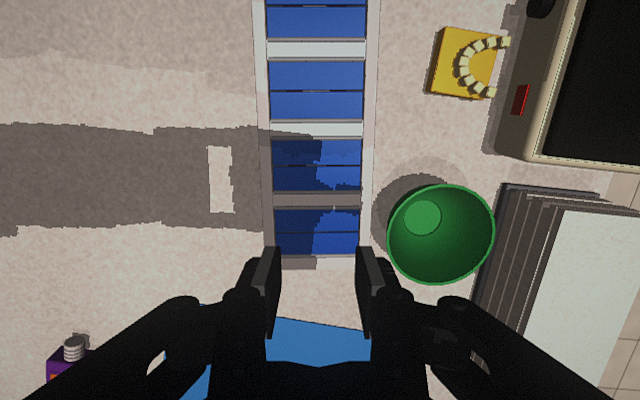

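Run:
```python
from h import *
p=cam('top','t26');W=cloud(p)
for s in (-0.09,-0.03,0.03,0.09):
    for o in (-0.011,0.011):
        u,v=proj(p,[*pk(s+o),0.128]).astype(int); print(s,o,np.nanmedian(W[v-1:v+2,u-1:u+2,2]).round(4))
for k in ['glasses','bowl','cast','jar','cup','spatula']:
  q=models.mark_of(p,k)[:1]; print(k,[back(p,*a['xy'],z=0.0).round(3) for a in q])
print(job.finish_job())
```

```text
-0.09 -0.011 0.129
-0.09 0.011 0.6044
-0.03 -0.011 0.6182
-0.03 0.011 0.6221
0.03 -0.011 0.6215
0.03 0.011 0.612
0.09 -0.011 0.1316
0.09 0.011 0.1275
glasses []
bowl [array([0.741, 0.053, 0.   ])]
cast [array([0.752, 0.225, 0.   ])]
jar [array([0.613, 0.45 , 0.   ])]
cup [array([0.405, 0.445, 0.   ])]
spatula [array([ 0.682, -0.288,  0.   ])]
the job is handed in; nothing more can be done
None
```

View pics/t26.png

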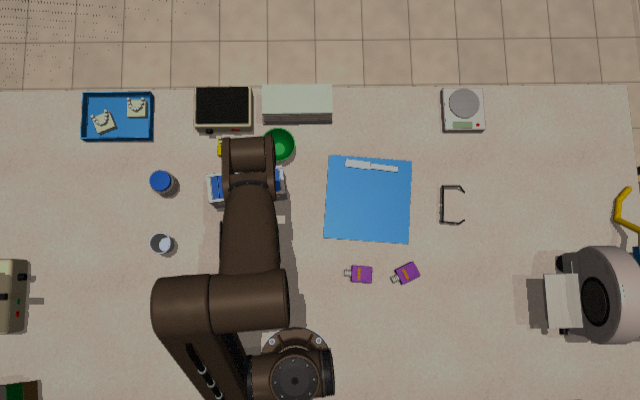

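The amber bottle is in the empty pocket, and I handed the job in at about 36.7 s of the 72 s. The hand-in gave no verdict.

**What I did**
- **Finding the pocket:** I felt through the shutters with closed fingers. The two pockets nearest the mat each stopped me at cap height. The third went 46 mm deep without resistance, so it was the empty one. I did not probe the fourth.
- **Standing the bottle up:** On the first try the bottle slipped from the cap grip and fell back onto the mat. On the second try I tipped it partway with quick lifts, then pushed its foot against the store's end wall until it was nearly upright. I stood it on the counter there and regripped it squarely by the cap.
- **Placing it:** I lowered it slowly into the third pocket until about 20 N of floor contact. This came within 0.5 mm of the height I had worked out for the floor, about 1.5 mm from the estimated pocket centre. Then I opened the fingers and pulled out.

**Last checks**
- **Shutters:** All eight leaves read shut. The wrist camera read seven at 128–129 mm (store top 128 mm). The eighth, at the far end of the fourth pocket, showed only in the top view, at 127.5 mm.
- **Robot:** The gripper was clear of everything, with no contact force.
- **Bystanders:** The bowl, cast, jar, cup and spatula appeared within about 14 mm of their first readings. The cast's 13 mm is probably detection noise, because the arm half-hid it. The network did not detect the glasses in the last picture, but by eye they had not moved.
- **Not seen:** The bottle is hidden under the shutters, so its final upright rest rests on the contact height and force, not on a picture.

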